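Build the lighthouse tower and cradle the bottle of a ship-in-a-bottle display

TASK

Get the display ready: take the protective cork off the tip of the brass post and put it in the shell dish, then build the little lighthouse by threading every wooden tier on the desk down the post fully home, hubs up, widest at the bottom and ever narrower towards the top. Lay the standing bottle on its side lengthwise on the two brass rods of the cradle, its foot next to the upright end board and its neck pointing away from it. Leave the other things on the desk where they are, and let go of everything at the end.

Things in the scene. Friction and masses are not known exactly. Their poses are not given: they have to be found in the camera images.
- stand: fixed round dark-wood plinth, 124 mm diameter and 16 mm high, with an upright brass post 18 mm in diameter rising 80 mm from its centre (the top 5 mm tapers to 12 mm diameter). Origin: centre of the underside, on the desk; z up
- stand_seat (a point): point on the post's axis at the top of the plinth, 16 mm above the desk, where the underside of the lowest tier rests; axes as stand
- stand_post_top (a point): centre of the post's tip, 96 mm above the desk
- cork: protective cork cap, 40 mm diameter and 40 mm high, 20 g, with a 22 mm bore 25 mm deep from below; at the start it sits loosely over the post's tip, its underside 71 mm and its top 111 mm above the desk. Origin: centre of its underside; z to its closed end
- dish: fixed white ceramic shell dish with ribs, open and round inside, 130 mm across the rim, 24 mm high, inner floor 5 mm above the desk and 84 mm across. Origin: centre of the underside
- cradle: fixed dark-wood cradle with two parallel brass rods (10 mm thick, 116 mm long, axes 32 mm apart and 36 mm above the desk; 42 mm across outside them, so fingers can straddle rods and bottle; nothing wider than 46 mm below). x along the rods, z up, origin on the desk under their middle. End board 50 mm wide, 85 mm high across the -x end, inner face at x = -62 mm; +x end open
- cradle_foot (a point): where the centre of the foot of the laid bottle best lies: 12 mm from the end board (3 to 35 mm will do), 63 mm above the desk, which is the height of the axis of a bottle lying on the rods; axes as cradle, the neck points to +x
- bottle: corked green glass bottle that starts upright, 220 g: cylindrical body 52 mm in diameter and 100 mm long from the foot, shoulder to 120 mm, neck 26 mm in diameter (29 mm at the cork), 150 mm over all. Centre of mass about 60 mm from the foot. Origin: centre of its foot (underside); z along its axis to the neck
- bottle_neck (a point): centre of the bottle's top end, 150 mm from its foot
- tier1: light-wood lighthouse tier (may be absent, then None from the start): a flange 112 mm in diameter and 6 mm thick, with a round hub 46 mm in diameter on top of it, 17 mm high over all, and a 24 mm bore right through; lies on the desk hub up. 70 g or so. Size number 1 of 5, 1 the widest. Origin: centre of the flange's underside; z to the hub. Grip the hub; tiers stack 17 mm apart
- tier2: light-wood lighthouse tier (may be absent, then None from the start): a flange 102 mm in diameter and 6 mm thick, with a round hub 46 mm in diameter on top of it, 17 mm high over all, and a 24 mm bore right through; lies on the desk hub up. 62 g or so. Size number 2 of 5, 1 the widest. Origin: centre of the flange's underside; z to the hub. Grip the hub; tiers stack 17 mm apart
- tier3: light-wood lighthouse tier (may be absent, then None from the start): a flange 92 mm in diameter and 6 mm thick, with a round hub 46 mm in diameter on top of it, 17 mm high over all, and a 24 mm bore right through; lies on the desk hub up. 54 g or so. Size number 3 of 5, 1 the widest. Origin: centre of the flange's underside; z to the hub. Grip the hub; tiers stack 17 mm apart
- tier4: light-wood lighthouse tier (may be absent, then None from the start): a flange 82 mm in diameter and 6 mm thick, with a round hub 46 mm in diameter on top of it, 17 mm high over all, and a 24 mm bore right through; lies on the desk hub up. 46 g or so. Size number 4 of 5, 1 the widest. Origin: centre of the flange's underside; z to the hub. Grip the hub; tiers stack 17 mm apart
- tier5: light-wood lighthouse tier (may be absent, then None from the start): a flange 72 mm in diameter and 6 mm thick, with a round hub 46 mm in diameter on top of it, 17 mm high over all, and a 24 mm bore right through; lies on the desk hub up. 38 g or so. Size number 5 of 5, 1 the widest. Origin: centre of the flange's underside; z to the hub. Grip the hub; tiers stack 17 mm apart
- boat: bystander: white miniature lobster boat 95 mm long, 100 mm high with its thin mast, at the back of the desk; origin at its underside
- stopper: bystander: clear glass decanter stopper, 48 mm diameter, 62 mm high, standing behind the plinth and dish; origin at its underside
- square: bystander: steel square with 150 mm blade lying flat, 12 mm high, behind the plinth; origin under the middle of its blade
- spool: bystander: thread spool 40 mm diameter, 45 mm high, at the left; origin at its underside
- gluejar: bystander: jar 52 mm diameter, 60 mm high, at the back left; origin at its underside
There are look-alikes about, which are no part of the job. Several things have the shape of the bottle; the one meant has the colours described above.

How it is judged:
By the outcome, as a careful person would: the job done as asked, in the order asked, and still so for the second after the job is handed in, with the robot touching nothing.
Of tier1, tier2, tier3, tier4, tier5 only 4 to 5 are there at a start; the rules pass over those that are not, and their reading is None.
At some moment in a run one of tier1, tier2, tier3, tier4, tier5 may be knocked a few centimetres aside while the robot is not near it.
Once in a run the grip may slacken for a moment while it holds something.
It also fails if it takes over 200 s, if anything falls off the work surface, if the arm or the gripper's body presses on something with over 40 N, if the wrist force passes 120 N, or if a joint passes its speed limit or range.

ROBOT

A 6-joint arm with a two-finger parallel gripper is mounted at the origin on the work surface. World frame = base frame: x ahead of the robot, y to its left, z up, the work surface at z = 0. Lengths are in m, angles in rad, forces in N, time in s.
With the tool pointing down it reaches from about 0.3 to 0.95 m from the base axis. Payload 3.1 kg.
Tool frame: the origin (TCP) lies midway between the tips of the shut fingers; the grasp point (between the pads) lies 19 mm behind it (arm.grasp_offset is the distance from the TCP to the grasp point, in m); z points along the fingers, y is the line along which they close (so a half turn about z gives the same grasp; the last joint's range is limited). The gripper opens to 85 mm and grips with 20 to 120 N. Pads are 22 mm wide; open, the fingers measure 114 mm over their backs; the gripper's body (76 mm by 85 mm) begins 54 mm behind the grasp point. The pads swing forward as they close: fully open they stand 13 mm farther back than shut.
Start: joints at [1.237, 0.308, 1.634, -0, 1.2, -0.07], TCP at [0.163, 0.603, 0.231] pointing down, gripper open.
Joint ranges: [-3.06, 3.06], [-0.79, 1.96], [0.05, 2.63], [-1.19, 4.34], [0.05, 2.64], [-2.94, 2.94]. Speed limits (rad/s): [2.79, 2.79, 3.14, 3.14, 3.14, 3.14].

INTERFACE

Orientations are given as [roll, pitch, yaw] about the fixed x, y, z axes, in that order (R = Rz(yaw) Ry(pitch) Rx(roll)).
In Python, from station import arm, grab_frame, calibration gives the robot as it stands.
- The arm moves only by the tool arm_command, never from a script. Its argument "increments" is a list of rows, each a list of 6 numbers: the shift along the tool's x, y, z each as a share of 80 cm, from -1 to 1, then the turn, a rotation vector about the tool's x, y, z each as a share of 45 degrees, from -1 to 1. A call has 1 to 5 rows; each row shifts and turns the commanded pose from where the row before left it, along the tool's axes as they then stand; what a row does not reach is not made up. A row lasts 1/12 s, in which the tool goes at most 41.7 mm and 7.16 degrees, less where a joint would pass 70% of its speed; a pose out of reach is approached as far as the arm can. A call with a number of a shift or a turn outside -1 to 1 is refused whole. A call with a gripper value outside its range is refused whole. "jaw" is the opening, from -1 (shut) to 1 (fully open), set as the call begins (left out, the last holds). The fingers move at their own pace and stop on an object; the grip force is fixed at half the most. Time passes only in rows, so rows that do not move let the fingers close. It gives the time, the measured TCP pose, the force, the opening and the grip force at its end, in the units of the state.
- arm.read_state(): the state, without advancing time (a new reading comes with each control period).
- grab_frame(name): name is "side" or "top"; returns the picture (400x640x3 uint8, red, green, blue); there is no depth.
- calibration(name): a dict with "fx", "fy", "cx", "cy" (pixels), "origin" and "orientation" of the camera in the world. Camera axes: x right, y down, z forward; pixel columns grow to the right and rows downward; lengths in m; the calibration is good to about 2 mm. A picture is of the moment at which its call begins. calibration takes no time and is no camera call.
- arm.job_done(): hands the job in; it is judged then, once.
The state is a dict: "time": time; "qpos": joint angles; "dq": joint speeds; "joint_torque": joint torques, N m; "tool_pos": TCP position; "orientation": TCP orientation; "force": force on the tool from outside, world axes, zero at the start; "wrist_torque": the same for the moment, N m; "finger_gap": finger opening in m; "gripper_force": force on a finger pad.
Only numpy, scipy, OpenCV 4.12 (cv2) and the standard library are available. Lean on these libraries where they do the work, as an engineer would, in place of code of your own. Each camera call takes 0.05 s, during which the arm holds its last target. There are 200 camera calls.

## Working session

There is one attempt and no reset: what is moved stays moved. The work goes in short steps, Python scripts to look and compute and a tool call to move; the robot and the scene stay as the last step left them, time stands still between calls to the robot, and variables do not carry over. Pictures are saved under pics/ and viewed, at most 14 in all, crops included, and the job is handed in when it is done.

Besides the shell and the picture viewer there is one more tool, called after "Request:" by a JSON object that holds its "fn" and its "kwargs", one argument or row to a line. arm_command: Moves the arm, as the interface text tells. Its arguments: {"type":"object","properties":{"increments":{"type":"array"},"jaw":{"type":"number"}},"required":["increments"]}

```bash
ls; mkdir -p pics
python3 - <<'E'
from station import arm, grab_frame, calibration
import cv2
for n in("top","side"):
    cv2.imwrite(f"pics/{n}0.png",grab_frame(n)[:,:,::-1]); print(n,calibration(n))
print(arm.read_state())
E
```

```text
pics
top {'fx': 492.05603218344316, 'fy': 492.05603218344316, 'cx': 317.04307142695023, 'cy': 203.11553347089875, 'origin': array([0.41331585, 0.08039903, 1.63677699]), 'orientation': array([-3.01889581, -0.00578805, -1.55468071])}
side {'fx': 438.52938028180535, 'fy': 438.52938028180535, 'cx': 319.1279576991933, 'cy': 204.82918578868959, 'origin': array([0.46847381, 0.7413617 , 0.9246093 ]), 'orientation': array([-2.42719527, -0.01206212, -2.92996285])}
{'time': 0.1, 'qpos': array([ 1.23730634e+00,  3.08918507e-01,  1.63507378e+00, -1.86229231e-05,
        1.19968594e+00, -6.97255333e-02]), 'dq': array([ 0.00068766, -0.00373999, -0.00136116,  0.00070975, -0.00075679,
        0.00071235]), 'joint_torque': array([-1.05159073e-03, -4.16411233e+01, -2.77642107e+01, -1.45670015e-04,
        4.02870763e-03,  3.76973077e-06]), 'tool_pos': array([0.16274939, 0.60266291, 0.23015463]), 'orientation': array([-3.13951094e+00, -1.28000699e-04,  2.87783484e+00]), 'force': array([ 0.26907157, -0.19796772,  0.01834757]), 'wrist_torque': array([-0.0593408 ,  0.03002014,  0.08381921]), 'gripper_force': 0.0, 'finger_gap': 0.08550856995140754}
```

View pics/top0.png

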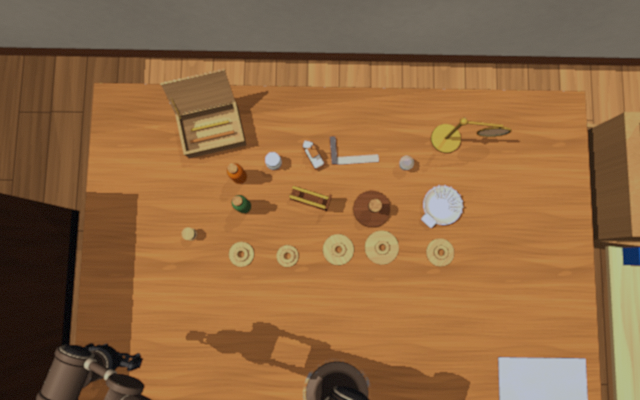

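View pics/side0.png

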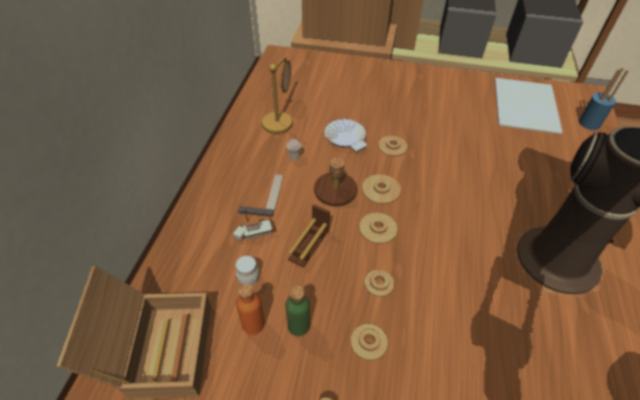

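The top view shows five tiers at (241,254), (287,256), (338,249), (382,247) and (440,252). The cork on the post is at (375,206), the dish at (442,205) and the cradle at (310,198). The end board looks to be at the cradle's right end, about (328,204).

Things that could be mistaken for the targets:
- **Bottle:** green at top (241,204) / side (298,312), or the amber look-alike at top (236,172) / side (250,312). I choose the green one.
- **Tiers:** the spool at (188,234) and the brass lamp base at (446,138) are not tiers.
- **Cork:** the bottle corks and the stopper at (407,162) are not the cap. The cap is the one on the post.

```bash
cat > h.py <<'E'
import numpy as np, cv2
from scipy.spatial.transform import Rotation as R
from station import arm, grab_frame, calibration
C={n:calibration(n) for n in("top","side")}
def ray(n,u,v):
    c=C[n]; d=R.from_euler('xyz',c['orientation']).as_matrix()@np.array([(u-c['cx'])/c['fx'],(v-c['cy'])/c['fy'],1.])
    return np.array(c['origin']),d/np.linalg.norm(d)
def plane(n,u,v,z):
    o,d=ray(n,u,v); return o+d*(z-o[2])/d[2]
def proj(n,p):
    c=C[n]; q=R.from_euler('xyz',c['orientation']).as_matrix().T@(np.array(p)-c['origin'])
    return np.array([c['fx']*q[0]/q[2]+c['cx'],c['fy']*q[1]/q[2]+c['cy']])
def tri(a,b):
    o1,d1=ray("top",*a);o2,d2=ray("side",*b)
    s=np.linalg.lstsq(np.stack([d1,-d2],1),o2-o1,rcond=None)[0]
    p,q=o1+s[0]*d1,o2+s[1]*d2
    return (p+q)/2,np.linalg.norm(p-q)
def blobs(mask,amin=40):
    n,l,s,c=cv2.connectedComponentsWithStats(mask.astype(np.uint8))
    return [(c[i],s[i],l==i) for i in range(1,n) if s[i,4]>=amin]
def inc(dp_world,Rt):  # world shift -> total tool-axis share (x 80 cm)
    return Rt.T@np.array(dp_world)/0.8
E
python3 - <<'E'
import cv2
a=cv2.imread('pics/top0.png');b=cv2.imread('pics/side0.png')
A=cv2.resize(a[150:280,220:470],(800,416),interpolation=cv2.INTER_CUBIC)
B=cv2.resize(b[110:360,230:420],(456,600),interpolation=cv2.INTER_CUBIC)
cv2.imwrite('pics/c1.png',A);cv2.imwrite('pics/c2.png',B)
h=cv2.cvtColor(a,cv2.COLOR_BGR2HSV);g=cv2.cvtColor(b,cv2.COLOR_BGR2HSV)
for p in[(241,246),(338,238),(382,236),(260,270),(360,280),(375,206),(355,209),(241,198),(318,205)]:print(p,h[p[1],p[0]])
print()
for p in[(369,352),(365,233),(370,190),(337,165),(325,190),(430,220),(298,320),(298,292)]:print(p,g[p[1],p[0]])
E
```

```text
(241, 246) [ 23  97 184]
(338, 238) [ 23  95 185]
(382, 236) [ 22 103 185]
(260, 270) [ 14 161 177]
(360, 280) [ 15 163 174]
(375, 206) [ 16 136 182]
(355, 209) [ 11 159 133]
(241, 198) [ 19 130 139]
(318, 205) [ 23 159 183]

(369, 352) [ 18 113 170]
(365, 233) [ 20 108 175]
(370, 190) [ 20 110 174]
(337, 165) [ 14 132 156]
(325, 190) [ 11 149 101]
(430, 220) [ 13 154 159]
(298, 320) [ 48 104  71]
(298, 292) [ 15 129 170]
```

View pics/c1.png

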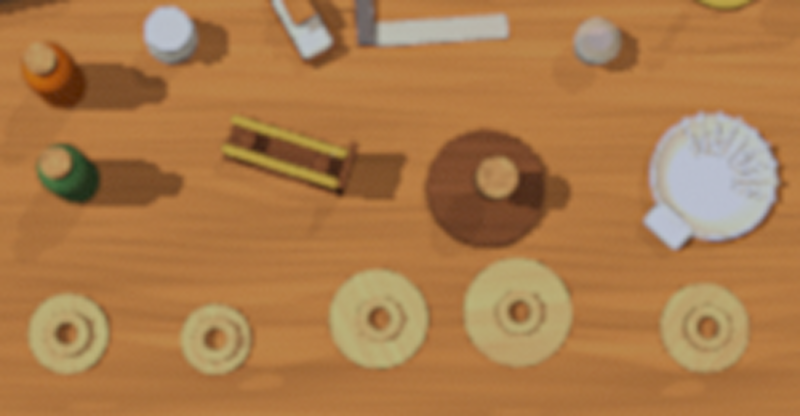

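View pics/c2.png

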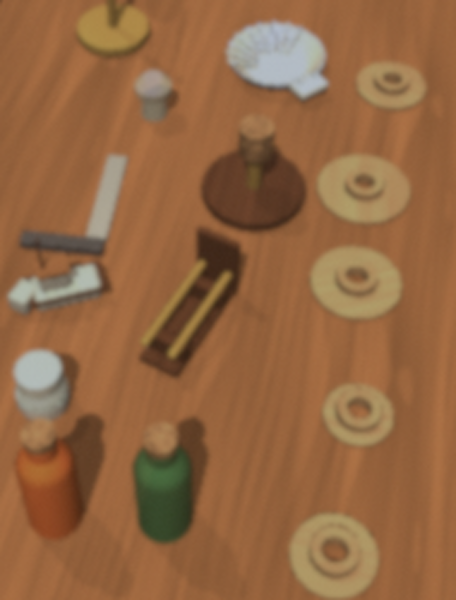

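The crops confirm the green bottle (c1 at (68,172), c2 at (162,485)) and the amber look-alike beside it. The cradle's end board is at the plinth end, which is the right end in the top view. The cork sits on the post and the five tiers have distinct sizes.

```bash
cat > meas.py <<'E'
from h import *
def tiers(imgs):
    out={}
    for n in("top","side"):
        g=cv2.cvtColor(cv2.GaussianBlur(imgs[n],(3,3),0),cv2.COLOR_BGR2HSV)
        m=((g[...,0]>=17)&(g[...,0]<=27)&(g[...,1]<128)&(g[...,1]>60)&(g[...,2]>135)).astype(np.uint8)
        m=cv2.morphologyEx(m,cv2.MORPH_CLOSE,np.ones((3,3)))
        r=[]
        for c in cv2.findContours(m,cv2.RETR_EXTERNAL,cv2.CHAIN_APPROX_NONE)[0]:
            if cv2.contourArea(c)<250: continue
            c=cv2.convexHull(c)[:,0]
            P=np.array([plane(n,u,v,.006)[:2] for u,v in c])
            A=np.c_[2*P,np.ones(len(P))]; s=np.linalg.lstsq(A,(P**2).sum(1),rcond=None)[0]
            rad=np.sqrt(s[2]+s[0]**2+s[1]**2); res=np.std(np.linalg.norm(P-s[:2],axis=1)-rad)
            if .02<rad<.08: r.append((s[0],s[1],rad*2,res,proj(n,[s[0],s[1],.006])))
        out[n]=sorted(r,key=lambda t:-t[2])
    return out
E
python3 - <<'E'
from meas import *
im={n:cv2.imread(f'pics/{n}0.png') for n in("top","side")}
T=tiers(im)
for n in T:
    for t in T[n]: print(n,np.round(t[:4],4))
for t in T["top"]:
    s=min(T["side"],key=lambda q:np.hypot(q[0]-t[0],q[1]-t[1])); print(np.round(tri(t[4],s[4]),4) if 0 else [np.round(x,4) for x in tri(t[4],s[4])])
H={n:cv2.cvtColor(im[n],cv2.COLOR_BGR2HSV) for n in im}
def show(lbl,n,m,box):
    x0,y0,x1,y1=box; k=np.zeros(m.shape,bool);k[y0:y1,x0:x1]=1
    b=blobs(m&k,15)
    for c,s,_ in b: print(lbl,n,np.round(c,1),s)
def m(n,h0,h1,s0,s1,v0,v1):
    h=H[n];return (h[...,0]>=h0)&(h[...,0]<=h1)&(h[...,1]>=s0)&(h[...,1]<=s1)&(h[...,2]>=v0)&(h[...,2]<=v1)
show('dish','top',m('top',0,180,0,60,150,255),(415,180,470,235))
show('dish','side',m('side',0,180,0,60,140,255),(315,110,375,155))
show('cork','top',m('top',0,180,90,145,150,255),(360,195,390,222))
show('cork','side',m('side',0,180,80,145,120,255),(325,150,350,180))
show('plinth','top',m('top',0,14,120,255,60,150),(345,185,400,232))
show('plinth','side',m('side',0,14,120,255,50,125),(310,170,360,208))
show('rods','top',m('top',20,30,130,255,140,255),(285,180,335,215))
show('rods','side',m('side',19,30,120,255,110,255),(285,200,335,270))
show('green','top',m('top',35,90,60,255,20,200),(225,190,255,220))
show('green','side',m('side',35,90,60,255,20,200),(280,280,320,345))
show('bcork','top',m('top',0,22,60,150,130,255),(230,190,250,208))
show('bcork','side',m('side',0,22,60,145,130,255),(288,282,308,300))
E
```

```text
top [ 0.4724 -0.1405  0.1103  0.0005]
top [4.624e-01 3.000e-03 1.012e-01 4.000e-04]
top [ 4.591e-01 -3.338e-01  9.000e-02  4.000e-04]
top [4.424e-01 3.222e-01 8.120e-02 4.000e-04]
top [4.391e-01 1.708e-01 7.080e-02 4.000e-04]
side [0.8708 0.4309 0.121  0.0061]
side [ 0.467  -0.1411  0.1066  0.0014]
side [0.8129 0.4129 0.1016 0.016 ]
side [4.559e-01 1.800e-03 1.004e-01 4.000e-04]
side [ 0.4534 -0.3323  0.0836  0.0014]
side [0.4364 0.3213 0.0805 0.0005]
side [0.4329 0.1699 0.0694 0.0006]
[array([ 0.4697, -0.1402,  0.0071]), np.float64(0.0054)]
[array([0.4591, 0.0033, 0.0082]), np.float64(0.0065)]
[array([ 0.4563, -0.3339,  0.0049]), np.float64(0.0058)]
[array([0.4394, 0.3221, 0.0084]), np.float64(0.0059)]
[array([0.4361, 0.1709, 0.0082]), np.float64(0.0061)]
dish top [441.4 205.8] [ 421  185   42   43 1324]
dish side [346.  133.1] [325 119  42  32 940]
cork top [375.  204.7] [369 199  13  13 127]
cork side [336.6 162.3] [329 157  16  12 149]
plinth top [372.7 209.5] [ 353  190   45   38 1079]
plinth side [335.5 188.8] [ 314  170   44   37 1198]
plinth side [315.2 206.2] [312 205   9   3  21]
rods top [309.8 192.1] [292 186  36  13 104]
rods top [306.7 201.2] [290 195  35  13 110]
rods side [300.8 237. ] [289 219  26  34  71]
rods side [312.2 241.3] [300 224  26  35  86]
green top [242.9 205.7] [232 196  18  17 136]
green side [297.7 315.9] [287 298  22  37 662]
bcork top [236.4 200.1] [231 195  11  11  81]
bcork side [296.4 291.8] [289 285  15  14 161]
```

Run:
```python
from h import *
# two-view points
P=lambda l,a,b:print(l,*[np.round(x,4) for x in tri(a,b)])
P('cork top',(375,204.7),(336.6,160.5))
P('bottle cork top',(236.4,200.1),(297,291))
im={n:cv2.imread(f'pics/{n}0.png') for n in("top","side")}
H={n:cv2.cvtColor(im[n],cv2.COLOR_BGR2HSV) for n in im}
def circ(n,mask,z):
    c=max(cv2.findContours(mask.astype(np.uint8),cv2.RETR_EXTERNAL,cv2.CHAIN_APPROX_NONE)[0],key=cv2.contourArea)
    Q=np.array([plane(n,u,v,z)[:2] for u,v in cv2.convexHull(c)[:,0]])
    s=np.linalg.lstsq(np.c_[2*Q,np.ones(len(Q))],(Q**2).sum(1),rcond=None)[0]
    r=np.sqrt(s[2]+s[0]**2+s[1]**2);return s[:2].round(4),(2*r).round(4),np.std(np.linalg.norm(Q-s[:2],axis=1)-r).round(4)
def m(n,h0,h1,s0,s1,v0,v1,box):
    h=H[n];k=(h[...,0]>=h0)&(h[...,0]<=h1)&(h[...,1]>=s0)&(h[...,1]<=s1)&(h[...,2]>=v0)&(h[...,2]<=v1)
    z=np.zeros_like(k);x0,y0,x1,y1=box;z[y0:y1,x0:x1]=1;return k&z
print('cork',circ('top',m('top',0,180,90,145,150,255,(360,195,390,222)),.111))
print('plinth',circ('top',m('top',0,14,120,255,60,150,(345,185,388,232)),.016),circ('side',m('side',0,14,120,255,50,125,(310,170,360,205)),.016))
print('dish',circ('top',m('top',0,180,0,70,150,255,(430,180,470,225)),.024),circ('side',m('side',0,180,0,60,140,255,(315,110,368,144)),.024))
print('bcork',circ('top',m('top',0,22,60,150,130,255,(230,190,250,208)),.15))
for n,b in(('top',(285,180,335,215)),('side',(285,200,335,270))):
    k=m(n,19,30,125 if n=='top' else 115,255,110,255,b)
    L=[]
    for c,s,l in blobs(k,40):
        v,u=np.nonzero(l); Q=np.array([plane(n,a,d,.041)[:2] for a,d in zip(u,v)]); mu=Q.mean(0)
        w=np.linalg.svd(Q-mu)[2][0]; w*=np.sign(w[1]); t=(Q-mu)@w
        print('rod',n,mu.round(4),w.round(3),np.degrees(np.arctan2(w[1],w[0])).round(1),t.min().round(4),t.max().round(4)); L.append(c)
```

```text
cork top [ 0.5957 -0.1054  0.1208] 0.0055
bottle cork top [0.5977 0.3189 0.1573] 0.0064
cork (array([ 0.5995, -0.1066]), np.float64(0.0385), np.float64(0.0004))
plinth (array([ 0.5972, -0.1069]), np.float64(0.126), np.float64(0.0006)) (array([ 0.5913, -0.1051]), np.float64(0.132), np.float64(0.0043))
dish (array([ 0.6132, -0.3376]), np.float64(0.1354), np.float64(0.0026)) (array([ 0.6052, -0.3418]), np.float64(0.1336), np.float64(0.0039))
bcork (array([0.6013, 0.3217]), np.float64(0.0318), np.float64(0.0013))
rod top [0.6456 0.0973] [0.286 0.958] 73.4 -0.0602 0.0623
rod top [0.6155 0.1072] [0.289 0.957] 73.2 -0.0595 0.0616
rod side [0.6412 0.1038] [0.295 0.956] 72.9 -0.0663 0.0528
rod side [0.6104 0.1104] [0.288 0.958] 73.3 -0.0607 0.0573
```

Request:
{"fn": "arm_command", "kwargs": {
  "increments": [
    [0.0,0.0,-0.05,0,0,0.1],
    [0,0,-0.0,0,0,0]
  ],
  "jaw": 0.8
}}

```text
time: 0.27
tool_pos: [0.1639, 0.6062, 0.2768]
orientation: [3.133, -0.0, 2.797]
force: [0.3, 1.8, 2.6]
finger_gap: 0.0764
gripper_force: 0.0
```

Request:
{"fn": "arm_command", "kwargs": {
  "increments": [
    [0,0,0,0,0,0.156],
    [0,0,0,0,0,0.156],
    [0,0,0,0,0,0.156],
    [0,0,0,0,0,0.156],
    [0,0,0,0,0,0.156]
  ]
}}

```text
time: 0.68
tool_pos: [0.163, 0.6034, 0.2711]
orientation: [3.141, -0.0, 2.181]
force: [0.6, 0.8, 0.2]
finger_gap: 0.0766
gripper_force: 0.0
```

Request:
{"fn": "arm_command", "kwargs": {
  "increments": [
    [0,0,0,0,0,0.156],
    [0,0,0,0,0,0.156],
    [0,0,0,0,0,0.156],
    [0,0,0,0,0,0.156],
    [0,0,0,0,0,0.156]
  ]
}}

```text
time: 1.1
tool_pos: [0.163, 0.6034, 0.2711]
orientation: [3.142, -0.0, 1.569]
force: [0.1, -0.3, -0.2]
finger_gap: 0.0768
gripper_force: 0.0
```

Request:
{"fn": "arm_command", "kwargs": {
  "increments": [
    [-0.04,0.025,0,0,0,0],
    [-0.04,0.025,0,0,0,0],
    [-0.04,0.025,0,0,0,0],
    [-0.04,0.025,0,0,0,0],
    [-0.04,0.025,0,0,0,0]
  ]
}}

```text
time: 1.52
tool_pos: [0.2641, 0.4423, 0.2712]
orientation: [3.141, -0.0, 1.575]
force: [1.0, -0.1, -1.1]
finger_gap: 0.0768
gripper_force: 0.0
```

Request:
{"fn": "arm_command", "kwargs": {
  "increments": [
    [-0.04,0.025,0,0,0,0],
    [-0.04,0.025,0,0,0,0],
    [-0.04,0.025,0,0,0,0],
    [-0.04,0.025,0,0,0,0],
    [-0.04,0.025,0,0,0,0]
  ]
}}

```text
time: 1.93
tool_pos: [0.3648, 0.2825, 0.2715]
orientation: [3.14, -0.001, 1.575]
force: [0.3, 0.2, -0.0]
finger_gap: 0.0765
gripper_force: 0.0
```

Request:
{"fn": "arm_command", "kwargs": {
  "increments": [
    [-0.045,0.02,0.02,0,0,0],
    [-0.045,0.02,0.02,0,0,0],
    [-0.045,0.02,0.02,0,0,0],
    [-0.045,0.02,0.02,0,0,0],
    [-0.045,0.02,0.02,0,0,0]
  ]
}}

```text
time: 2.35
tool_pos: [0.4437, 0.1061, 0.1926]
orientation: [3.14, -0.0, 1.575]
force: [0.6, 0.8, -0.8]
finger_gap: 0.0769
gripper_force: 0.0
```

Request:
{"fn": "arm_command", "kwargs": {
  "increments": [
    [-0.03,0.0,0.02,0,0,0],
    [-0.03,0.0,0.02,0,0,0],
    [-0.03,0.0,0.02,0,0,0],
    [-0.03,0.0,0.02,0,0,0],
    [0,0,0,0,0,0]
  ]
}}

```text
time: 2.77
tool_pos: [0.4409, 0.009, 0.126]
orientation: [-3.136, 0.001, 1.571]
force: [-1.2, 0.5, -0.6]
finger_gap: 0.0764
gripper_force: 0.0
```

Request:
{"fn": "arm_command", "kwargs": {
  "increments": [
    [-0.047,0.009,0,0,0,0],
    [-0.047,0.009,0,0,0,0],
    [-0.047,0.009,0,0,0,0],
    [-0.047,0.009,0,0,0,0],
    [0,0,0,0,0,0]
  ]
}}

```text
time: 3.18
tool_pos: [0.476, -0.1442, 0.1306]
orientation: [3.136, 0.005, 1.57]
force: [-0.0, 0.8, -0.2]
finger_gap: 0.0768
gripper_force: 0.0
```

Request:
{"fn": "arm_command", "kwargs": {
  "increments": [
    [0,0,0.03,0,0,0],
    [0,0,0.03,0,0,0],
    [0,0,0.03,0,0,0],
    [0,0,0.03,0,0,0],
    [0,0,0,0,0,0]
  ]
}}

```text
time: 3.6
tool_pos: [0.469, -0.1362, 0.0292]
orientation: [-3.134, -0.003, 1.574]
force: [-0.6, 0.3, -0.9]
finger_gap: 0.0771
gripper_force: 0.0
```

Request:
{"fn": "arm_command", "kwargs": {
  "increments": [
    [0,0,0.01,0,0,0],
    [0,0,0.01,0,0,0],
    [0,0,0.003,0,0,0],
    [0,0,0.002,0,0,0],
    [0,0,0,0,0,0]
  ]
}}

```text
time: 4.02
tool_pos: [0.4732, -0.1385, 0.0134]
orientation: [3.14, 0.0, 1.574]
force: [0.3, -0.7, 0.3]
finger_gap: 0.0769
gripper_force: 0.0
```

Request:
{"fn": "arm_command", "kwargs": {
  "increments": [
    [0,0,0.004,0,0,0],
    [0,0,0.003,0,0,0],
    [0,0,0,0,0,0]
  ]
}}

```text
time: 4.27
tool_pos: [0.4725, -0.1384, 0.0072]
orientation: [-3.142, -0.0, 1.574]
force: [-0.3, -0.0, -0.6]
finger_gap: 0.0769
gripper_force: 0.0
```

Request:
{"fn": "arm_command", "kwargs": {
  "increments": [
    [0,0,0,0,0,0],
    [0,0,0,0,0,0],
    [0,0,0,0,0,0],
    [0,0,0,0,0,0],
    [0,0,0,0,0,0]
  ],
  "jaw": -1
}}

```text
time: 4.68
tool_pos: [0.4727, -0.1385, 0.008]
orientation: [-3.141, 0.0, 1.574]
force: [-1.5, 0.8, 5.8]
finger_gap: 0.0424
gripper_force: 60.0
```

Request:
{"fn": "arm_command", "kwargs": {
  "increments": [
    [0,0,0,0,0,0],
    [0,0,0,0,0,0],
    [0,0,0,0,0,0],
    [0,0,0,0,0,0]
  ]
}}

```text
time: 5.02
tool_pos: [0.4727, -0.1385, 0.008]
orientation: [-3.141, 0.0, 1.574]
force: [-1.5, 0.8, 5.5]
finger_gap: 0.0425
gripper_force: 60.0
```

Request:
{"fn": "arm_command", "kwargs": {
  "increments": [
    [0,0,-0.004,0,0,0],
    [0,0,0,0,0,0],
    [0,0,0,0,0,0],
    [0,0,0,0,0,0]
  ],
  "jaw": 0.5
}}

```text
time: 5.35
tool_pos: [0.4727, -0.1384, 0.0105]
orientation: [3.141, 0.0, 1.574]
force: [-0.2, -0.4, -0.1]
finger_gap: 0.0637
gripper_force: 0.0
```

Request:
{"fn": "arm_command", "kwargs": {
  "increments": [
    [0,0,0,0,0,0.154],
    [0,0,0,0,0,0.154],
    [0,0,0,0,0,0.154],
    [0,0,0,0,0,0.154],
    [0,0,0,0,0,0.154]
  ]
}}

```text
time: 5.77
tool_pos: [0.4725, -0.1384, 0.0103]
orientation: [-3.141, 0.0, 0.963]
force: [0.2, -0.4, 0.5]
finger_gap: 0.0638
gripper_force: 0.0
```

Request:
{"fn": "arm_command", "kwargs": {
  "increments": [
    [0,0,0,0,0,0.154],
    [0,0,0,0,0,0.154],
    [0,0,0,0,0,0.154],
    [0,0,0,0,0,0.154],
    [0,0,0,0,0,0.154]
  ]
}}

```text
time: 6.18
tool_pos: [0.4724, -0.1383, 0.0103]
orientation: [-3.141, 0.0, 0.359]
force: [-0.2, 0.4, -0.0]
finger_gap: 0.064
gripper_force: 0.0
```

Request:
{"fn": "arm_command", "kwargs": {
  "increments": [
    [0,0,0,0,0,0.154],
    [0,0,0,0,0,0.154],
    [0,0,0,0,0,0.154],
    [0,0,0,0,0,0],
    [0,0,0,0,0,0]
  ]
}}

```text
time: 6.6
tool_pos: [0.4725, -0.1384, 0.0103]
orientation: [-3.141, 0.0, 0.005]
force: [0.8, -0.3, -0.1]
finger_gap: 0.0638
gripper_force: 0.0
```

Request:
{"fn": "arm_command", "kwargs": {
  "increments": [
    [0,0,0,0,0,0],
    [0,0,0,0,0,0],
    [0,0,0,0,0,0],
    [0,0,0,0,0,0],
    [0,0,0,0,0,0]
  ],
  "jaw": -1
}}

```text
time: 7.02
tool_pos: [0.4727, -0.1385, 0.0113]
orientation: [-3.142, 0.0, 0.003]
force: [-1.9, 1.2, 6.6]
finger_gap: 0.0421
gripper_force: 59.7
```

Request:
{"fn": "arm_command", "kwargs": {
  "increments": [
    [0,0,0,0,0,0],
    [0,0,0,0,0,0]
  ]
}}

```text
time: 7.18
tool_pos: [0.4727, -0.1385, 0.0113]
orientation: [-3.142, 0.0, 0.003]
force: [-1.7, 0.6, 7.0]
finger_gap: 0.0419
gripper_force: 59.7
```

Run:
```python
from h import *
a=grab_frame("side")[:,:,::-1]
cv2.imwrite('pics/s1.png',cv2.resize(a[110:250,280:460],(720,560),interpolation=cv2.INTER_CUBIC))
```

```text
(no output)
```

View pics/s1.png

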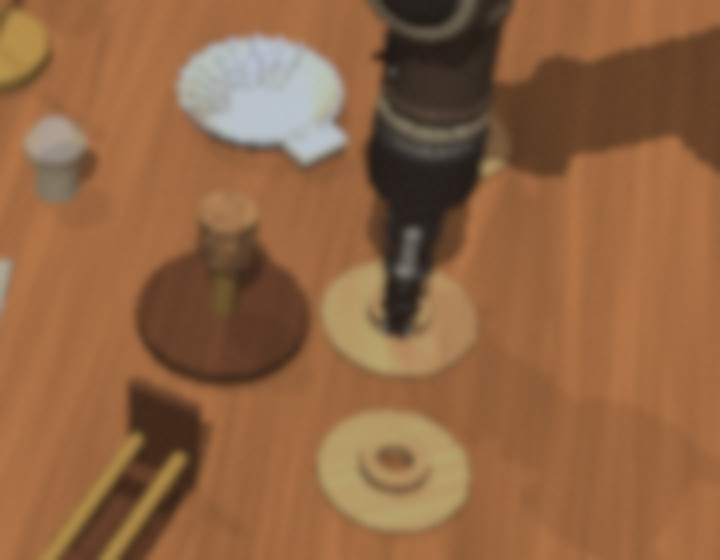

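Request:
{"fn": "arm_command", "kwargs": {
  "increments": [
    [0,0,0,0,0,0],
    [0,0,0,0,0,0],
    [0,0,0,0,0,0]
  ],
  "jaw": 0.5
}}

```text
time: 7.48
tool_pos: [0.4725, -0.1384, 0.0104]
orientation: [-3.142, 0.0, 0.002]
force: [-0.6, 0.3, -0.0]
finger_gap: 0.0644
gripper_force: 0.0
```

Request:
{"fn": "arm_command", "kwargs": {
  "increments": [
    [0,0,-0.03,0,0,0],
    [0,0,-0.05,0,0,0],
    [0,0,-0.05,0,0,0],
    [0,0,-0.05,0,0,0],
    [0,0,0,0,0,0]
  ]
}}

```text
time: 7.9
tool_pos: [0.4787, -0.1407, 0.1627]
orientation: [3.136, -0.015, 0.002]
force: [1.5, -0.1, 0.6]
finger_gap: 0.0641
gripper_force: 0.0
```

Request:
{"fn": "arm_command", "kwargs": {
  "increments": [
    [0.04,-0.01,0,0,0,0],
    [0.04,-0.01,0,0,0,0],
    [0.04,-0.01,0,0,0,0],
    [0.035,-0.012,0,0,0,0],
    [0,0,0,0,0,0]
  ]
}}

```text
time: 8.32
tool_pos: [0.6019, -0.1033, 0.1547]
orientation: [-3.142, -0.006, 0.004]
force: [0.7, -0.6, 0.6]
finger_gap: 0.0643
gripper_force: 0.0
```

Run:
```python
from meas import *
im={n:grab_frame(n)[:,:,::-1].copy() for n in("top","side")}
for n in im: cv2.imwrite(f'pics/{n}2.png',im[n])
T=tiers(im)
for n in T:
    for t in T[n]: print(n,np.round(t[:4],4))
print(arm.read_state()['tool_pos'])
```

```text
top [0.4624 0.003  0.1006 0.0005]
top [ 0.4587 -0.3333  0.0898  0.0009]
top [ 0.9046 -0.9942  0.085   0.011 ]
top [0.4423 0.3224 0.0819 0.0005]
top [4.391e-01 1.709e-01 7.150e-02 4.000e-04]
side [0.8706 0.4281 0.1142 0.0108]
side [ 0.4712 -0.1373  0.1071  0.0014]
side [0.822  0.4158 0.1027 0.0142]
side [0.4555 0.0024 0.0958 0.0017]
side [ 0.4523 -0.3316  0.0829  0.0014]
side [0.4365 0.3213 0.0806 0.0005]
side [0.4328 0.1702 0.0692 0.0006]
[ 0.59674948 -0.10409135  0.15353225]
```

Request:
{"fn": "arm_command", "kwargs": {
  "increments": [
    [-0.003,0.0055,0,0,0,0],
    [0,0,0.03,0,0,0],
    [0,0,0.03,0,0,0],
    [0,0,0.024,0,0,0],
    [0,0,0,0,0,0]
  ]
}}

```text
time: 8.83
tool_pos: [0.5884, -0.1088, 0.0826]
orientation: [-3.139, 0.01, 0.001]
force: [-0.9, 0.6, -0.6]
finger_gap: 0.0642
gripper_force: 0.0
```

Request:
{"fn": "arm_command", "kwargs": {
  "increments": [
    [0,0,0,0,0,0],
    [0,0,0,0,0,0],
    [0,0,0,0,0,0],
    [0,0,0,0,0,0],
    [0,0,0,0,0,0]
  ],
  "jaw": -1
}}

```text
time: 9.25
tool_pos: [0.5952, -0.1093, 0.0888]
orientation: [3.141, -0.003, 0.002]
force: [0.5, -0.2, 3.4]
finger_gap: 0.0382
gripper_force: 60.4
```

Request:
{"fn": "arm_command", "kwargs": {
  "increments": [
    [0,0,0,0,0,0],
    [0,0,0,0,0,0]
  ]
}}

```text
time: 9.42
tool_pos: [0.5952, -0.1093, 0.0887]
orientation: [3.141, -0.002, 0.002]
force: [-1.5, -0.0, 5.4]
finger_gap: 0.0387
gripper_force: 60.5
```

Request:
{"fn": "arm_command", "kwargs": {
  "increments": [
    [0,0,-0.025,0,0,0],
    [0,0,-0.03,0,0,0],
    [0,0,-0.03,0,0,0],
    [0,0,-0.01,0,0,0],
    [0,0,0,0,0,0]
  ]
}}

```text
time: 9.83
tool_pos: [0.5963, -0.1095, 0.1662]
orientation: [3.14, -0.006, 0.002]
force: [0.4, 0.3, -0.5]
finger_gap: 0.0381
gripper_force: 60.6
```

Request:
{"fn": "arm_command", "kwargs": {
  "increments": [
    [0.003,0.04,0,0,0,0],
    [0.003,0.05,0,0,0,0],
    [0.003,0.05,0,0,0,0],
    [0.003,0.05,0,0,0,0],
    [0.003,0.05,0,0,0,0]
  ]
}}

```text
time: 10.25
tool_pos: [0.6052, -0.3018, 0.1608]
orientation: [-3.14, 0.003, 0.002]
force: [0.6, 0.0, 0.5]
finger_gap: 0.0383
gripper_force: 60.6
```

Request:
{"fn": "arm_command", "kwargs": {
  "increments": [
    [0.001,0.05,0,0,0,0],
    [0,0,0.03,0,0,0],
    [0,0,0.04,0,0,0],
    [0,0,0.04,0,0,0],
    [0,0,0.04,0,0,0]
  ]
}}

```text
time: 10.67
tool_pos: [0.6058, -0.3407, 0.0398]
orientation: [-3.14, 0.002, 0.001]
force: [0.3, -0.6, 0.3]
finger_gap: 0.0384
gripper_force: 60.6
```

Request:
{"fn": "arm_command", "kwargs": {
  "increments": [
    [0,0,0,0,0,0],
    [0,0,0,0,0,0],
    [0,0,0,0,0,0]
  ]
}}

```text
time: 10.92
tool_pos: [0.6077, -0.341, 0.0435]
orientation: [3.141, -0.0, 0.002]
force: [0.5, 0.4, 0.7]
finger_gap: 0.0382
gripper_force: 60.6
```

Run:
```python
from h import *
a=grab_frame("side")[:,:,::-1]
cv2.imwrite('pics/s3.png',cv2.resize(a[90:210,280:440],(640,480),interpolation=cv2.INTER_CUBIC))
```

```text
(no output)
```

View pics/s3.png

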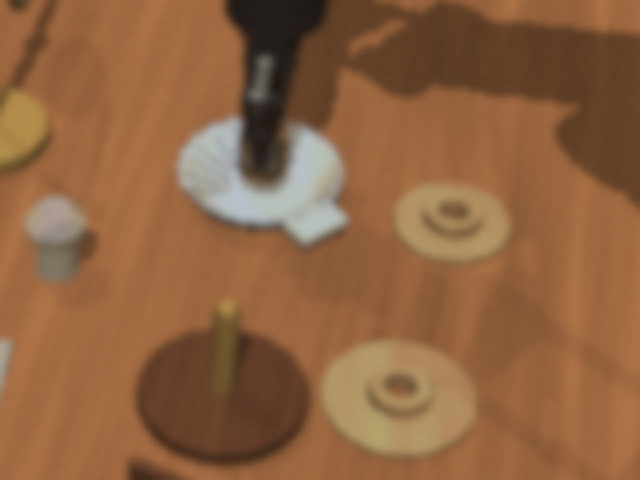

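The cork is held over the dish centre at crop (262,175). The bare post tip is at crop (227,303).

Request:
{"fn": "arm_command", "kwargs": {
  "increments": [
    [0,0,0.01,0,0,0],
    [0,0,0.008,0,0,0],
    [0,0,0.004,0,0,0],
    [0,0,0,0,0,0],
    [0,0,0,0,0,0]
  ]
}}

```text
time: 11.38
tool_pos: [0.6071, -0.3408, 0.0256]
orientation: [-3.141, 0.0, 0.002]
force: [0.1, 0.5, 0.6]
finger_gap: 0.0387
gripper_force: 60.6
```

Request:
{"fn": "arm_command", "kwargs": {
  "increments": [
    [0,0,0,0,0,0],
    [0,0,0,0,0,0],
    [0,0,0,0,0,0],
    [0,0,-0.02,0,0,0],
    [0,0,-0.03,0,0,0]
  ],
  "jaw": 0.4
}}

```text
time: 11.8
tool_pos: [0.6049, -0.3395, 0.0635]
orientation: [-3.138, 0.006, 0.002]
force: [0.3, -0.6, -0.9]
finger_gap: 0.0594
gripper_force: 0.0
```

Request:
{"fn": "arm_command", "kwargs": {
  "increments": [
    [-0.045,0,-0.03,0,0,0],
    [-0.05,0,-0.03,0,0,0],
    [-0.05,0,-0.03,0,0,0],
    [-0.05,0,-0.03,0,0,0],
    [-0.05,0,0,0,0,0]
  ]
}}

```text
time: 12.22
tool_pos: [0.4276, -0.3441, 0.1596]
orientation: [3.133, -0.009, 0.003]
force: [0.9, -1.5, 0.9]
finger_gap: 0.0601
gripper_force: 0.0
```

Request:
{"fn": "arm_command", "kwargs": {
  "increments": [
    [0,0,0,0,0,0],
    [0,0,0,0,0,0]
  ]
}}

```text
time: 12.38
tool_pos: [0.4239, -0.3413, 0.1546]
orientation: [3.141, -0.001, -0.001]
force: [-0.5, 0.2, 0.1]
finger_gap: 0.0597
gripper_force: 0.0
```

Run:
```python
from meas import *
im={n:grab_frame(n)[:,:,::-1].copy() for n in("top","side")}
for n in im: cv2.imwrite(f'pics/{n}4.png',im[n])
T=tiers(im)
for n in T:
    for t in T[n]: print(n,np.round(t[:4],4))
print(arm.read_state()['tool_pos'])
A=cv2.resize(im['top'][170:270,330:470],(560,400),interpolation=cv2.INTER_CUBIC)
B=cv2.resize(im['side'][110:210,310:410],(400,400),interpolation=cv2.INTER_CUBIC)
cv2.imwrite('pics/c4.png',np.hstack([A[:,:400],B]))
h=cv2.cvtColor(im['top'],cv2.COLOR_BGR2HSV); print(h[200:214:1,368:382,0]); print(h[200:214:1,368:382,2])
```

```text
top [ 0.4769 -0.136   0.1111  0.0006]
top [4.625e-01 3.000e-03 1.015e-01 3.000e-04]
top [ 0.4595 -0.3333  0.0897  0.0009]
top [ 0.9026 -0.9958  0.0885  0.0101]
top [4.423e-01 3.225e-01 8.180e-02 4.000e-04]
top [4.390e-01 1.708e-01 7.110e-02 4.000e-04]
side [0.8468 0.4162 0.1556 0.0061]
side [0.8749 0.4317 0.123  0.0083]
side [0.8292 0.4197 0.1141 0.0102]
side [ 0.4713 -0.137   0.1076  0.0014]
side [0.4561 0.0018 0.1004 0.0005]
side [ 0.4535 -0.3322  0.0834  0.0019]
side [0.4365 0.3211 0.0805 0.0005]
side [0.4328 0.1701 0.0694 0.0007]
[ 0.42647036 -0.34199843  0.15438808]
[[11 12 12 11 11 11 11 11 11 11 11 11 11 11]
 [11 12 11 11 11 12 11 11 11 11 11 11 11 11]
 [11 11 11 11 11 12 13 12 12 11 11 11 12 11]
 [12 11 11 11 13 18 21 20 16 11 11 11 11 11]
 [11 11 12 13 18 23 24 24 21 15 11 11 11 12]
 [12 11 13 16 21 24 25 24 23 17 12 12 12 11]
 [11 12 15 18 21 23 24 24 23 18 12 11 11 11]
 [11 14 18 19 20 22 23 23 21 17 11 11 12 11]
 [12 14 18 20 19 20 20 20 17 12 11 11 11 11]
 [12 14 17 19 19 18 16 14 11 10 12 11 11 11]
 [11 13 15 17 16 15 12 11 11 11 11 11 11 11]
 [12 11 12 12 11 12 10 11 1
[... 235 characters left out ...]
2 131 131 131 128 129 130 130 131 132 133 132 132]
 [129 131 130 130 129 140 149 146 132 126 130 131 131 131]
 [132 131 129 127 139 163 180 175 148 125 128 132 131 132]
 [132 132 127 124 151 180 194 191 165 131 129 132 133 132]
 [131 127 119 118 148 179 193 188 162 124 116 119 118 119]
 [130 122 108 107 128 155 170 163 133  99  89  91  89  90]
 [128 117 105  98 102 112 119 112  94  83  81  81  82  81]
 [126 113 103  93  85  80  80  80  81  82  80  81  82  82]
 [115 110 102  91  81  77  77  82  84  83  84  83  84  85]
 [113 114 110 102  98 100 104 103 103 103 104 102 104 103]
 [114 115 116 117 118 122 123 122 124 123 123 122 123 124]
 [115 115 117 122 125 125 126 126 126 127 126 127 127 127]]
```

View pics/c4.png

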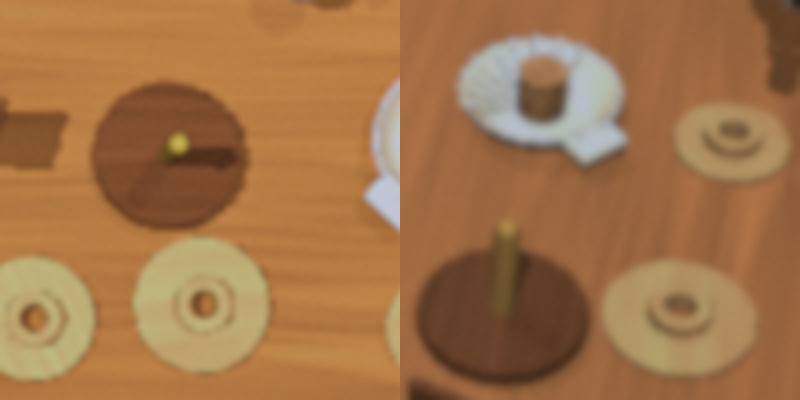

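Run:
```python
from h import *
im={n:cv2.imread(f'pics/{n}4.png') for n in("top","side")}
b={'top':np.array([.0042,.0025]),'side':np.array([-.0014,.0015])}
h=cv2.cvtColor(im['top'],cv2.COLOR_BGR2HSV).astype(float)
w=np.clip(h[202:210,370:380,2]-135,0,None);v,u=np.mgrid[202:210,370:380]
pt=((w*u).sum()/w.sum(),(w*v).sum()/w.sum()); print(pt,plane('top',*pt,.096)[:2]-b['top'])
g=cv2.cvtColor(im['side'],cv2.COLOR_BGR2HSV); 
m=(g[...,0]>=17)&(g[...,0]<=32)&(g[...,1]>90);z=np.zeros_like(m);z[160:195,328:346]=1;m&=z
for r in range(160,194): 
    q=np.nonzero(m[r])[0]; print(r,q.min() if len(q) else None,q.max() if len(q) else None,end='; ')
for r in(178,184): 
    q=np.nonzero(m[r])[0]
print()
for n,lo,hi,box in(('top',60,150,(345,185,388,232)),('side',40,115,(308,170,362,208))):
    k=(cv2.cvtColor(im[n],cv2.COLOR_BGR2HSV)); k=(k[...,0]<=15)&(k[...,2]<hi+ (0))
    zz=np.zeros_like(k);zz[box[1]:box[3],box[0]:box[2]]=1;k=cv2.morphologyEx((k&zz).astype(np.uint8),cv2.MORPH_CLOSE,np.ones((7,7)))
    c=max(cv2.findContours(k,cv2.RETR_EXTERNAL,cv2.CHAIN_APPROX_NONE)[0],key=cv2.contourArea)
    Q=np.array([plane(n,a,d,.016)[:2] for a,d in cv2.convexHull(c)[:,0]])
    if n=='side': Q=Q  
    s=np.linalg.lstsq(np.c_[2*Q,np.ones(len(Q))],(Q**2).sum(1),rcond=None)[0];r=np.sqrt(s[2]+s[0]**2+s[1]**2)
    print(n,s[:2]-b[n],2*r,np.std(np.linalg.norm(Q-s[:2],axis=1)-r))
for p in((337,166),(336.8,166.5)):print(plane('side',*p,.096)[:2]-b['side'], tri(pt,p))
```

```text
(np.float64(374.18633540372673), np.float64(205.26552795031057)) [ 0.59544066 -0.10836005]
160 None None; 161 None None; 162 None None; 163 None None; 164 None None; 165 336 337; 166 335 338; 167 334 338; 168 334 338; 169 334 338; 170 335 338; 171 335 338; 172 334 338; 173 334 338; 174 334 339; 175 334 338; 176 334 338; 177 334 338; 178 334 338; 179 334 338; 180 334 338; 181 334 337; 182 334 337; 183 333 337; 184 333 337; 185 334 337; 186 334 337; 187 334 337; 188 None None; 189 None None; 190 None None; 191 None None; 192 None None; 193 None None; 
top [ 0.59304796 -0.10970089] 0.12530692181606226 0.00047388325109243073
side [ 0.59900141 -0.09430893] 0.13977544700421457 0.008044956765275136
[ 0.59305088 -0.11174055] (array([ 0.59495744, -0.10530255,  0.10115489]), np.float64(0.008064737983372814))
[ 0.59322221 -0.10971038] (array([ 0.59534516, -0.10557319,  0.0989107 ]), np.float64(0.00783371862343549))
```

Request:
{"fn": "arm_command", "kwargs": {
  "increments": [
    [0.01,-0.05,0,0,0,0],
    [0.012,-0.051,0,0,0,0],
    [0.012,-0.051,0,0,0,0],
    [0.012,-0.051,0,0,0,0],
    [0.012,-0.051,0,0,0,0]
  ],
  "jaw": 0.5
}}

```text
time: 12.9
tool_pos: [0.4733, -0.137, 0.1535]
orientation: [3.141, -0.002, 0.002]
force: [0.7, -0.1, -0.9]
finger_gap: 0.0643
gripper_force: 0.0
```

Request:
{"fn": "arm_command", "kwargs": {
  "increments": [
    [0,0,0.04,0,0,0],
    [0,0,0.05,0,0,0],
    [0,0,0.045,0,0,0],
    [0,0,0.02,0,0,0],
    [0,0,0,0,0,0]
  ]
}}

```text
time: 13.32
tool_pos: [0.469, -0.1367, 0.0249]
orientation: [-3.138, 0.008, 0.004]
force: [-1.0, 0.3, 0.7]
finger_gap: 0.064
gripper_force: 0.0
```

Request:
{"fn": "arm_command", "kwargs": {
  "increments": [
    [0,0,0.012,0,0,0],
    [0,0,0.01,0,0,0],
    [0,0,0,0,0,0],
    [0,0,0,0,0,0],
    [0,0,0,0,0,0]
  ]
}}

```text
time: 13.73
tool_pos: [0.4724, -0.1395, 0.0125]
orientation: [3.141, -0.002, 0.001]
force: [-0.0, -0.3, 0.4]
finger_gap: 0.064
gripper_force: 0.0
```

Request:
{"fn": "arm_command", "kwargs": {
  "increments": [
    [0,0,0.001,0,0,0],
    [0,0,0,0,0,0],
    [0,0,0,0,0,0],
    [0,0,0,0,0,0],
    [0,0,0,0,0,0]
  ],
  "jaw": -1
}}

```text
time: 14.15
tool_pos: [0.4721, -0.1394, 0.0124]
orientation: [3.141, -0.001, 0.001]
force: [-2.4, 2.3, 8.3]
finger_gap: 0.0415
gripper_force: 59.5
```

Request:
{"fn": "arm_command", "kwargs": {
  "increments": [
    [0,0,-0.02,0,0,0],
    [0,0,-0.04,0,0,0],
    [0,0,-0.04,0,0,0],
    [0,0,-0.04,0,0,0],
    [0,0,-0.03,0,0,0]
  ]
}}

```text
time: 14.57
tool_pos: [0.4722, -0.1394, 0.1497]
orientation: [3.14, -0.003, 0.001]
force: [1.2, -0.8, -1.1]
finger_gap: 0.0411
gripper_force: 60.8
```

Request:
{"fn": "arm_command", "kwargs": {
  "increments": [
    [0.03,-0.008,0,0,0,0],
    [0.04,-0.01,0,0,0,0],
    [0.04,-0.01,0,0,0,0],
    [0.032,-0.007,0,0,0,0],
    [0.01,-0.002,0,0,0,0]
  ]
}}

```text
time: 14.98
tool_pos: [0.5969, -0.1086, 0.1479]
orientation: [3.141, -0.005, 0.003]
force: [0.3, 0.1, -1.5]
finger_gap: 0.0414
gripper_force: 60.8
```

Request:
{"fn": "arm_command", "kwargs": {
  "increments": [
    [0,0,0,0,0,0],
    [0,0,0,0,0,0],
    [0,0,0,0,0,0],
    [0,0,0,0,0,0]
  ]
}}

```text
time: 15.32
tool_pos: [0.591, -0.1094, 0.1463]
orientation: [-3.141, 0.002, 0.001]
force: [-0.2, -0.0, -0.8]
finger_gap: 0.0408
gripper_force: 60.8
```

Run:
```python
from h import *
a=grab_frame("side")[:,:,::-1]
cv2.imwrite('pics/s5.png',cv2.resize(a[90:210,280:440],(640,480),interpolation=cv2.INTER_CUBIC))
print(arm.read_state())
```

```text
{'time': 15.3667, 'qpos': array([-2.55378384e-01,  3.55587865e-01,  1.75599391e+00, -1.94968664e-04,
        1.03146722e+00,  1.31468693e+00]), 'dq': array([-0.0002174 , -0.00189342, -0.00956287,  0.00103417, -0.00345601,
        0.00025441]), 'joint_torque': array([ 8.72963131e-02, -4.12646663e+01, -2.54152876e+01,  3.73785777e-03,
        6.18210106e-03, -9.32196745e-04]), 'tool_pos': array([ 0.59132363, -0.1094789 ,  0.14643533]), 'orientation': array([-3.14138543e+00,  1.45119522e-03,  8.31410428e-04]), 'force': array([ 0.6851417 , -0.73429291, -0.78226158]), 'wrist_torque': array([-0.03502373, -0.04347854,  0.04331809]), 'gripper_force': 60.77377377077937, 'finger_gap': 0.04142220841201274}
```

View pics/s5.png

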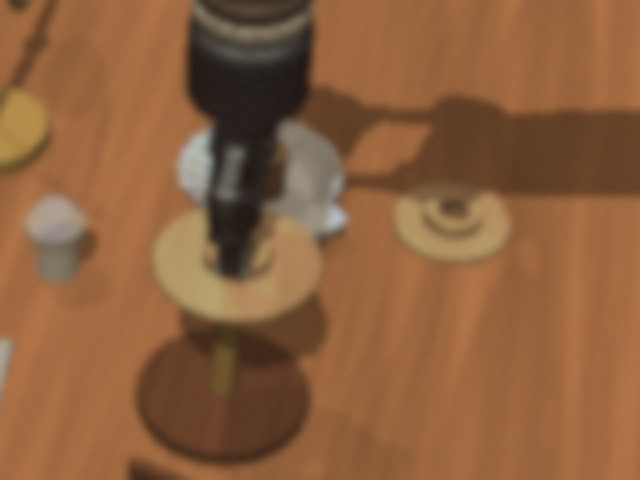

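Request:
{"fn": "arm_command", "kwargs": {
  "increments": [
    [0.003,0,0.01,0,0,0],
    [0,0,0.02,0,0,0],
    [0,0,0.02,0,0,0],
    [0,0,0.006,0,0,0],
    [0,0,0,0,0,0]
  ]
}}

```text
time: 15.78
tool_pos: [0.5931, -0.1089, 0.0996]
orientation: [-3.14, 0.005, 0.001]
force: [0.2, -0.1, -1.0]
finger_gap: 0.0414
gripper_force: 60.8
```

Request:
{"fn": "arm_command", "kwargs": {
  "increments": [
    [0,0,0.01,0,0,0],
    [0,0,0.01,0,0,0],
    [0,0,0.01,0,0,0],
    [0,0,0,0,0,0]
  ]
}}

```text
time: 16.12
tool_pos: [0.5939, -0.1089, 0.0761]
orientation: [-3.141, 0.003, 0.002]
force: [-0.2, -0.0, -1.3]
finger_gap: 0.0413
gripper_force: 60.8
```

Request:
{"fn": "arm_command", "kwargs": {
  "increments": [
    [0,0,0.012,0,0,0],
    [0,0,0.015,0,0,0],
    [0,0,0.012,0,0,0],
    [0,0,0.008,0,0,0],
    [0,0,0.002,0,0,0]
  ]
}}

```text
time: 16.53
tool_pos: [0.5936, -0.1087, 0.0364]
orientation: [-3.141, 0.004, 0.002]
force: [-0.7, -0.0, -0.8]
finger_gap: 0.0413
gripper_force: 60.8
```

Request:
{"fn": "arm_command", "kwargs": {
  "increments": [
    [0,0,0,0,0,0],
    [0,0,0,0,0,0],
    [0,0,0,0,0,0],
    [0,0,0,0,0,0]
  ]
}}

```text
time: 16.87
tool_pos: [0.5959, -0.1093, 0.0394]
orientation: [3.141, -0.001, 0.002]
force: [0.8, -0.1, -1.0]
finger_gap: 0.041
gripper_force: 60.8
```

Request:
{"fn": "arm_command", "kwargs": {
  "increments": [
    [0,0,0,0,0,0],
    [0,0,0,0,0,0],
    [0,0,0,0,0,0],
    [0,0,0,0,0,0]
  ],
  "jaw": 0.5
}}

```text
time: 17.2
tool_pos: [0.5955, -0.1092, 0.039]
orientation: [3.141, -0.001, 0.002]
force: [0.5, 0.1, -0.8]
finger_gap: 0.0641
gripper_force: 0.0
```

Request:
{"fn": "arm_command", "kwargs": {
  "increments": [
    [0,0,-0.03,0,0,0],
    [0,0,-0.045,0,0,0],
    [0,0,-0.045,0,0,0],
    [0,0,-0.045,0,0,0],
    [0,0,0,0,0,0]
  ]
}}

```text
time: 17.62
tool_pos: [0.6012, -0.1106, 0.1799]
orientation: [3.138, -0.016, 0.002]
force: [0.5, -0.3, 1.2]
finger_gap: 0.0641
gripper_force: 0.0
```

Request:
{"fn": "arm_command", "kwargs": {
  "increments": [
    [-0.03,-0.02,0,0,0,0],
    [-0.04,-0.03,0,0,0,0],
    [-0.04,-0.03,0,0,0,0],
    [-0.03,-0.03,0,0,0,0],
    [-0.02,-0.03,0,0,0,0]
  ]
}}

```text
time: 18.03
tool_pos: [0.4639, 0.0035, 0.1701]
orientation: [-3.141, 0.002, 0.001]
force: [-0.5, 0.3, -0.2]
finger_gap: 0.0641
gripper_force: 0.0
```

Run:
```python
from meas import *
im={n:grab_frame(n)[:,:,::-1].copy() for n in("top","side")}
for n in im: cv2.imwrite(f'pics/{n}6.png',im[n])
T=tiers(im); b={'top':np.array([.0042,.0025]),'side':np.array([-.0014,.0015])}
for n in T:
    for t in T[n]: print(n,np.round(np.array(t[:2])-b[n],4),np.round(t[2:4],4))
print(arm.read_state()['tool_pos'])
g=cv2.resize(im['side'][110:250,290:430],(560,560),interpolation=cv2.INTER_CUBIC);cv2.imwrite('pics/s6.png',g)
```

```text
top [ 0.5978 -0.1108] [0.1132 0.0004]
top [ 0.8994 -0.9974] [0.0863 0.0104]
top [0.4383 0.32  ] [0.0816 0.0005]
top [0.4346 0.1682] [0.0713 0.0004]
side [0.8558 0.4217] [0.1103 0.0139]
side [ 0.5994 -0.123 ] [0.108  0.0017]
side [0.8076 0.4102] [0.1055 0.0139]
side [0.4575 0.0007] [0.0999 0.0004]
side [0.438  0.3197] [0.0805 0.0005]
side [0.4344 0.1687] [0.069  0.0006]
[0.46353607 0.00518662 0.16998243]
```

View pics/s6.png

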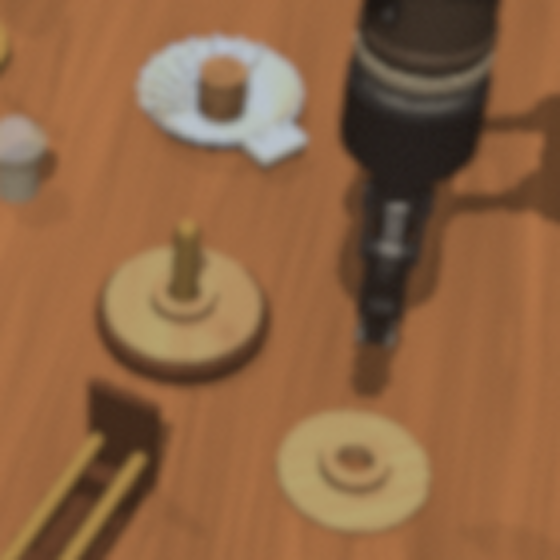

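Tier 1 is home on the plinth (crop (185,300)), and the cork is still in the dish at (222,85). Next is tier 2.

Request:
{"fn": "arm_command", "kwargs": {
  "increments": [
    [-0.007,0.006,0.03,0,0,0],
    [0,0,0.05,0,0,0],
    [0,0,0.05,0,0,0],
    [0,0,0.04,0,0,0],
    [0,0,0.01,0,0,0]
  ]
}}

```text
time: 18.55
tool_pos: [0.4575, -0.0022, 0.0222]
orientation: [-3.141, 0.009, 0.002]
force: [-1.2, -0.2, 0.5]
finger_gap: 0.0639
gripper_force: 0.0
```

Request:
{"fn": "arm_command", "kwargs": {
  "increments": [
    [0,0,0.01,0,0,0],
    [0,0,0.007,0,0,0],
    [0,0,0,0,0,0],
    [0,0,0,0,0,0],
    [0,0,0,0,0,0]
  ]
}}

```text
time: 18.97
tool_pos: [0.4633, -0.0024, 0.0147]
orientation: [3.141, -0.004, 0.002]
force: [-0.3, 0.0, 0.5]
finger_gap: 0.0642
gripper_force: 0.0
```

Request:
{"fn": "arm_command", "kwargs": {
  "increments": [
    [0,0,0,0,0,0],
    [0,0,0,0,0,0],
    [0,0,0,0,0,0],
    [0,0,0,0,0,0],
    [0,0,0,0,0,0]
  ],
  "jaw": -1
}}

```text
time: 19.38
tool_pos: [0.4667, -0.0031, 0.017]
orientation: [3.139, -0.01, 0.003]
force: [0.9, -1.6, 10.5]
finger_gap: 0.0031
gripper_force: 5.4
```

Request:
{"fn": "arm_command", "kwargs": {
  "increments": [
    [0,0,0,0,0,0],
    [0,0,0,0,0,0],
    [0,0,0,0,0,0]
  ],
  "jaw": 0.4
}}

```text
time: 19.63
tool_pos: [0.4651, -0.0025, 0.0157]
orientation: [3.141, -0.007, 0.002]
force: [0.1, -0.6, 0.2]
finger_gap: 0.0392
gripper_force: 0.1
```

Request:
{"fn": "arm_command", "kwargs": {
  "increments": [
    [0,0,0,0,0,-0.154],
    [0,0,0,0,0,-0.154],
    [0,0,0,0,0,-0.154],
    [0,0,0,0,0,-0.154],
    [0,0,0,0,0,-0.154]
  ]
}}

```text
time: 20.05
tool_pos: [0.4617, -0.0022, 0.0136]
orientation: [3.141, -0.001, 0.613]
force: [-0.6, -0.2, 0.2]
finger_gap: 0.0596
gripper_force: 0.0
```

Request:
{"fn": "arm_command", "kwargs": {
  "increments": [
    [0,0,0,0,0,-0.154],
    [0,0,0,0,0,-0.154],
    [0,0,0,0,0,-0.154],
    [0,0,0,0,0,-0.154],
    [0,0,0,0,0,-0.154]
  ]
}}

```text
time: 20.47
tool_pos: [0.4617, -0.0022, 0.0136]
orientation: [3.141, -0.0, 1.217]
force: [0.7, -0.0, 0.0]
finger_gap: 0.0593
gripper_force: 0.0
```

Request:
{"fn": "arm_command", "kwargs": {
  "increments": [
    [0,0,0,0,0,-0.154],
    [0,0,0,0,0,-0.154],
    [0,0,0,0,0,-0.152],
    [0,0,0,0,0,0],
    [0,0,0,0,0,0]
  ]
}}

```text
time: 20.88
tool_pos: [0.4617, -0.0022, 0.0135]
orientation: [3.141, 0.0, 1.57]
force: [0.1, 0.7, 0.0]
finger_gap: 0.0599
gripper_force: 0.0
```

Request:
{"fn": "arm_command", "kwargs": {
  "increments": [
    [0,0,0,0,0,0],
    [0,0,0,0,0,0],
    [0,0,0,0,0,0],
    [0,0,0,0,0,0],
    [0,0,0,0,0,0]
  ],
  "jaw": -1
}}

```text
time: 21.3
tool_pos: [0.4616, -0.0022, 0.0143]
orientation: [-3.141, -0.0, 1.571]
force: [-2.4, 0.6, 11.2]
finger_gap: 0.0398
gripper_force: 59.0
```

Request:
{"fn": "arm_command", "kwargs": {
  "increments": [
    [0,0,-0.02,0,0,0],
    [0,0,-0.04,0,0,0],
    [0,0,-0.045,0,0,0],
    [0,0,-0.045,0,0,0],
    [0,0,-0.03,0,0,0]
  ]
}}

```text
time: 21.72
tool_pos: [0.4629, -0.0023, 0.1604]
orientation: [3.137, 0.0, 1.571]
force: [-0.1, 0.0, 0.3]
finger_gap: -0.0001
gripper_force: 0.0
```

Request:
{"fn": "arm_command", "kwargs": {
  "increments": [
    [0,0,0,0,0,0],
    [0,0,0,0,0,0]
  ]
}}

```text
time: 21.88
tool_pos: [0.463, -0.0023, 0.159]
orientation: [3.137, 0.0, 1.571]
force: [-0.4, -0.7, -0.9]
finger_gap: -0.0
gripper_force: 0.0
```

```bash
cat > look.py <<'E'
from meas import *
im={n:grab_frame(n)[:,:,::-1].copy() for n in("top","side")}
T=tiers(im); b={'top':np.array([.0042,.0025]),'side':np.array([-.0014,.0015])}
for n in T:
    for t in T[n]:
        if t[3]<.003 : print(n,np.round(np.array(t[:2])-b[n],4),np.round(t[2:4],4))
s=arm.read_state();print(s['tool_pos'],s['orientation'],s['finger_gap'],s['time'])
E
python3 look.py
```

```text
top [0.3995 0.0066] [0.1177 0.0028]
top [ 0.5977 -0.1111] [0.1135 0.0005]
top [0.4382 0.3199] [0.0817 0.0005]
top [0.4349 0.1684] [0.0709 0.0004]
side [ 0.5981 -0.1233] [0.1098 0.0012]
side [ 0.3959 -0.0037] [0.1005 0.0006]
side [0.4379 0.3198] [0.0805 0.0005]
side [0.4342 0.1687] [0.0693 0.0007]
[ 0.46035738 -0.00207719  0.15609866] [-3.13953412e+00 -2.09699799e-04  1.57174056e+00] 5.46728357631694e-05 21.9833
```

Request:
{"fn": "arm_command", "kwargs": {
  "increments": [
    [-0.0025,-0.04,0.03,0,0,0],
    [0,-0.04,0.04,0,0,0],
    [0,0,0.04,0,0,0],
    [0,0,0.03,0,0,0],
    [0,0,0,0,0,0]
  ],
  "jaw": 0.5
}}

```text
time: 22.4
tool_pos: [0.3924, -0.0035, 0.0419]
orientation: [-3.127, -0.002, 1.572]
force: [-0.7, -0.9, -0.0]
finger_gap: 0.0608
gripper_force: 0.0
```

Request:
{"fn": "arm_command", "kwargs": {
  "increments": [
    [0,0,0,0,0,0],
    [0,0,0,0,0,0],
    [0,0,0,0,0,0],
    [0,0,0,0,0,0],
    [0,0,0,0,0,0]
  ]
}}

```text
time: 22.82
tool_pos: [0.4015, -0.0044, 0.0489]
orientation: [3.139, 0.0, 1.573]
force: [-0.0, 0.9, -0.4]
finger_gap: 0.064
gripper_force: 0.0
```

```bash
python3 look.py
python3 - <<'E'
from h import *
g=grab_frame('side')[:,:,::-1];cv2.imwrite('pics/s7.png',cv2.resize(g[130:280,330:480],(500,500),interpolation=cv2.INTER_CUBIC))
E
```

```text
top [ 0.5979 -0.1109] [0.1132 0.0004]
top [ 0.4547 -0.3364] [0.0907 0.0004]
top [0.4382 0.32  ] [0.0813 0.0004]
top [0.4349 0.1683] [0.0714 0.0004]
side [ 0.5988 -0.1234] [0.1094 0.0017]
side [ 0.3964 -0.0052] [0.0988 0.0011]
side [ 0.4563 -0.3343] [0.0829 0.001 ]
side [0.4377 0.3198] [0.0804 0.0006]
side [0.4343 0.1688] [0.0688 0.0007]
[ 0.40093513 -0.00437595  0.04851546] [3.13957417e+00 2.73110562e-04 1.57253734e+00] 0.06451881181488774 22.9167
```

View pics/s7.png

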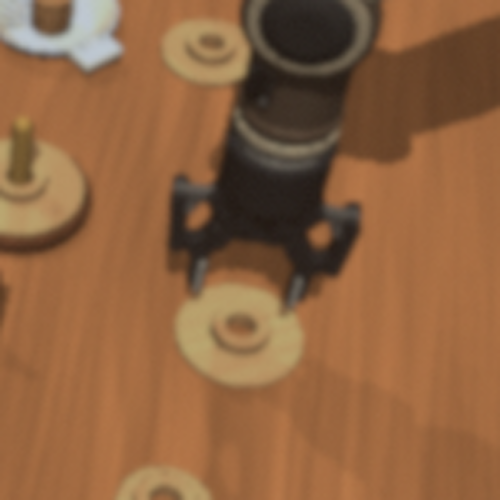

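Request:
{"fn": "arm_command", "kwargs": {
  "increments": [
    [0,-0.0056,0.012,0,0,0],
    [0,0,0.015,0,0,0],
    [0,0,0.012,0,0,0],
    [0,0,0.008,0,0,0],
    [0,0,0.003,0,0,0]
  ]
}}

```text
time: 23.38
tool_pos: [0.3948, -0.0042, 0.0067]
orientation: [-3.14, -0.0, 1.572]
force: [-0.1, -0.5, -0.9]
finger_gap: 0.0639
gripper_force: 0.0
```

Request:
{"fn": "arm_command", "kwargs": {
  "increments": [
    [0,0,0,0,0,0],
    [0,0,0,0,0,0],
    [0,0,0,0,0,0],
    [0,0,0,0,0,0],
    [0,0,0,0,0,0]
  ]
}}

```text
time: 23.8
tool_pos: [0.396, -0.0044, 0.008]
orientation: [3.141, 0.0, 1.572]
force: [-1.1, 0.4, 1.4]
finger_gap: 0.0645
gripper_force: 0.0
```

Request:
{"fn": "arm_command", "kwargs": {
  "increments": [
    [0,0,0,0,0,0],
    [0,0,0,0,0,0],
    [0,0,0,0,0,0],
    [0,0,0,0,0,0]
  ]
}}

```text
time: 24.13
tool_pos: [0.3956, -0.0043, 0.0077]
orientation: [3.142, 0.0, 1.572]
force: [0.2, 0.9, 0.2]
finger_gap: 0.064
gripper_force: 0.0
```

Request:
{"fn": "arm_command", "kwargs": {
  "increments": [
    [0,0,0,0,0,0],
    [0,0,0,0,0,0],
    [0,0,0,0,0,0],
    [0,0,0,0,0,0],
    [0,0,0,0,0,0]
  ],
  "jaw": -1
}}

```text
time: 24.55
tool_pos: [0.3957, -0.0043, 0.0084]
orientation: [-3.141, 0.0, 1.573]
force: [-2.7, -0.4, 11.3]
finger_gap: 0.0426
gripper_force: 59.4
```

Request:
{"fn": "arm_command", "kwargs": {
  "increments": [
    [0,0,0,0,0,0],
    [0,0,0,0,0,0],
    [0,0,0,0,0,0],
    [0,0,0,0,0,0]
  ],
  "jaw": 0.4
}}

```text
time: 24.88
tool_pos: [0.3954, -0.0043, 0.0075]
orientation: [-3.141, -0.0, 1.572]
force: [0.5, 0.2, 0.4]
finger_gap: 0.06
gripper_force: 0.0
```

Request:
{"fn": "arm_command", "kwargs": {
  "increments": [
    [0,0,0,0,0,0.154],
    [0,0,0,0,0,0.154],
    [0,0,0,0,0,0.154],
    [0,0,0,0,0,0.154],
    [0,0,0,0,0,0.154]
  ]
}}

```text
time: 25.3
tool_pos: [0.3954, -0.0043, 0.0075]
orientation: [-3.141, 0.0, 0.962]
force: [0.4, -0.3, 1.2]
finger_gap: 0.06
gripper_force: 0.0
```

Request:
{"fn": "arm_command", "kwargs": {
  "increments": [
    [0,0,0,0,0,0.154],
    [0,0,0,0,0,0.154],
    [0,0,0,0,0,0.154],
    [0,0,0,0,0,0.154],
    [0,0,0,0,0,0.154]
  ]
}}

```text
time: 25.72
tool_pos: [0.3954, -0.0043, 0.0075]
orientation: [-3.141, 0.0, 0.357]
force: [-0.4, -0.4, 0.5]
finger_gap: 0.0598
gripper_force: 0.0
```

Request:
{"fn": "arm_command", "kwargs": {
  "increments": [
    [0,0,0,0,0,0.154],
    [0,0,0,0,0,0.154],
    [0,0,0,0,0,0.154],
    [0,0,0,0,0,0],
    [0,0,0,0,0,0]
  ]
}}

```text
time: 26.13
tool_pos: [0.3954, -0.0043, 0.0075]
orientation: [-3.142, 0.0, 0.003]
force: [0.3, -0.4, -0.1]
finger_gap: 0.06
gripper_force: 0.0
```

Request:
{"fn": "arm_command", "kwargs": {
  "increments": [
    [0,0,0,0,0,0],
    [0,0,0,0,0,0],
    [0,0,0,0,0,0],
    [0,0,0,0,0,0],
    [0,0,0,0,0,0]
  ],
  "jaw": -1
}}

```text
time: 26.55
tool_pos: [0.3955, -0.0043, 0.0081]
orientation: [-3.142, 0.0, 0.002]
force: [-1.5, 0.9, 6.1]
finger_gap: 0.0426
gripper_force: 60.3
```

Request:
{"fn": "arm_command", "kwargs": {
  "increments": [
    [0,0,-0.01,0,0,0],
    [0,0,-0.02,0,0,0],
    [0,0,-0.01,0,0,0],
    [0,0,0,0,0,0]
  ]
}}

```text
time: 26.88
tool_pos: [0.3975, -0.0045, 0.0414]
orientation: [3.141, -0.005, 0.001]
force: [-0.2, 0.2, -0.3]
finger_gap: 0.0428
gripper_force: 61.4
```

Request:
{"fn": "arm_command", "kwargs": {
  "increments": [
    [0,0,-0.03,0,0,0],
    [0.01,0.005,-0.035,0,0,0],
    [0.03,0.015,-0.03,0,0,0],
    [0.04,0.02,-0.025,0,0,0],
    [0.045,0.025,-0.015,0,0,0]
  ]
}}

```text
time: 27.3
tool_pos: [0.4958, -0.0558, 0.1495]
orientation: [3.141, -0.003, 0.002]
force: [1.9, -0.0, -0.9]
finger_gap: 0.0425
gripper_force: 61.4
```

Request:
{"fn": "arm_command", "kwargs": {
  "increments": [
    [0.045,0.025,0,0,0,0],
    [0.04,0.02,0,0,0,0],
    [0.025,0.013,0,0,0,0],
    [0.01,0.006,0,0,0,0],
    [0.004,0.002,0,0,0,0]
  ]
}}

```text
time: 27.72
tool_pos: [0.5944, -0.1093, 0.1465]
orientation: [-3.142, 0.001, -0.0]
force: [-0.5, 1.5, -0.7]
finger_gap: 0.0424
gripper_force: 61.4
```

Request:
{"fn": "arm_command", "kwargs": {
  "increments": [
    [0,0,0,0,0,0],
    [0,0,0,0,0,0],
    [0,0,0,0,0,0],
    [0,0,0,0,0,0],
    [0,0,0,0,0,0]
  ]
}}

```text
time: 28.13
tool_pos: [0.5929, -0.1079, 0.1474]
orientation: [-3.141, 0.0, 0.001]
force: [-0.1, 0.3, -1.0]
finger_gap: 0.0425
gripper_force: 61.4
```

Request:
{"fn": "arm_command", "kwargs": {
  "increments": [
    [0.002,0.001,0.012,0,0,0],
    [0,0,0.018,0,0,0],
    [0,0,0.018,0,0,0],
    [0,0,0.012,0,0,0],
    [0,0,0.012,0,0,0]
  ]
}}

```text
time: 28.55
tool_pos: [0.5947, -0.1091, 0.0883]
orientation: [-3.141, 0.001, 0.0]
force: [0.1, -1.2, -0.9]
finger_gap: 0.0422
gripper_force: 61.4
```

Request:
{"fn": "arm_command", "kwargs": {
  "increments": [
    [0,0,0.015,0,0,0],
    [0,0,0.015,0,0,0],
    [0,0,0.015,0,0,0],
    [0,0,0.01,0,0,0],
    [0,0,0.003,0,0,0]
  ]
}}

```text
time: 28.97
tool_pos: [0.5937, -0.1089, 0.0412]
orientation: [-3.141, 0.004, 0.0]
force: [-4.9, 1.1, 7.8]
finger_gap: 0.0424
gripper_force: 62.2
```

Request:
{"fn": "arm_command", "kwargs": {
  "increments": [
    [0,0,0,0,0,0],
    [0,0,0,0,0,0],
    [0,0,0,0,0,0],
    [0,0,0,0,0,0],
    [0,0,0,0,0,0]
  ]
}}

```text
time: 29.38
tool_pos: [0.5959, -0.1094, 0.044]
orientation: [3.141, -0.001, 0.0]
force: [0.9, -0.0, -0.5]
finger_gap: 0.0424
gripper_force: 61.4
```

Request:
{"fn": "arm_command", "kwargs": {
  "increments": [
    [0,0,0,0,0,0],
    [0,0,0,0,0,0],
    [0,0,0,0,0,0],
    [0,0,-0.03,0,0,0],
    [0,0,-0.04,0,0,0]
  ],
  "jaw": 0.5
}}

```text
time: 29.8
tool_pos: [0.5919, -0.1085, 0.0963]
orientation: [-3.139, 0.008, 0.0]
force: [-0.1, -0.8, 0.3]
finger_gap: 0.0641
gripper_force: 0.0
```

Request:
{"fn": "arm_command", "kwargs": {
  "increments": [
    [0,0,-0.04,0,0,0],
    [-0.02,0.04,-0.02,0,0,0],
    [-0.03,0.042,0,0,0,0],
    [-0.03,0.042,0,0,0,0],
    [-0.03,0.042,0,0,0,0]
  ]
}}

```text
time: 30.22
tool_pos: [0.5069, -0.2433, 0.1484]
orientation: [3.14, -0.002, 0.002]
force: [-0.6, -0.3, -1.0]
finger_gap: 0.064
gripper_force: 0.0
```

Request:
{"fn": "arm_command", "kwargs": {
  "increments": [
    [-0.03,0.042,0.02,0,0,0],
    [-0.02,0.042,0.03,0,0,0],
    [-0.01,0.025,0.04,0,0,0],
    [-0.004,0.008,0.03,0,0,0],
    [0,0,0.01,0,0,0]
  ]
}}

```text
time: 30.63
tool_pos: [0.455, -0.3319, 0.0422]
orientation: [-3.138, 0.005, -0.003]
force: [-0.6, 1.9, -0.4]
finger_gap: 0.064
gripper_force: 0.0
```

Request:
{"fn": "arm_command", "kwargs": {
  "increments": [
    [0,0,0,0,0,0],
    [0,0,0,0,0,0],
    [0,0,0,0,0,0],
    [0,0,0,0,0,0],
    [0,0,0,0,0,0]
  ]
}}

```text
time: 31.05
tool_pos: [0.4601, -0.3319, 0.0474]
orientation: [3.14, -0.002, 0.002]
force: [0.4, -0.0, 0.8]
finger_gap: 0.0639
gripper_force: 0.0
```

```bash
python3 look.py
```

```text
top [ 0.5986 -0.1107] [0.1118 0.0005]
top [0.422  0.3762] [0.0817 0.0004]
top [0.4348 0.1683] [0.0714 0.0004]
side [0.4219 0.3763] [0.0808 0.0003]
side [0.4342 0.1687] [0.069  0.0006]
[ 0.45958088 -0.33181612  0.0469001 ] [ 3.14012985e+00 -1.73849958e-03  1.20958839e-03] 0.06414903516220988 31.15
```

Request:
{"fn": "arm_command", "kwargs": {
  "increments": [
    [-0.0045,0.0045,0.012,0,0,0],
    [0,0,0.015,0,0,0],
    [0,0,0.011,0,0,0],
    [0,0,0.007,0,0,0],
    [0,0,0.003,0,0,0]
  ]
}}

```text
time: 31.57
tool_pos: [0.4535, -0.3343, 0.005]
orientation: [-3.139, 0.003, -0.0]
force: [-0.4, 0.7, 0.2]
finger_gap: 0.064
gripper_force: 0.0
```

Request:
{"fn": "arm_command", "kwargs": {
  "increments": [
    [0,0,0,0,0,0],
    [0,0,0,0,0,0],
    [0,0,0,0,0,0],
    [0,0,0,0,0,0],
    [0,0,0,0,0,0]
  ]
}}

```text
time: 31.98
tool_pos: [0.4553, -0.3357, 0.0078]
orientation: [3.141, -0.001, 0.0]
force: [-0.1, -0.6, -0.1]
finger_gap: 0.0642
gripper_force: 0.0
```

Request:
{"fn": "arm_command", "kwargs": {
  "increments": [
    [0,0,0,0,0,0],
    [0,0,0,0,0,0],
    [0,0,0,0,0,0],
    [0,0,0,0,0,0],
    [0,0,0,0,0,0]
  ],
  "jaw": -1
}}

```text
time: 32.4
tool_pos: [0.4553, -0.3357, 0.0084]
orientation: [3.141, -0.0, 0.0]
force: [-1.7, 1.1, 6.2]
finger_gap: 0.0425
gripper_force: 60.0
```

Request:
{"fn": "arm_command", "kwargs": {
  "increments": [
    [0,0,0,0,0,0],
    [0,0,0,0,0,0],
    [0,0,0,0,0,0],
    [0,0,0,0,0,0]
  ],
  "jaw": 0.4
}}

```text
time: 32.73
tool_pos: [0.4548, -0.3353, 0.0071]
orientation: [-3.141, 0.0, 0.0]
force: [-0.8, 0.1, 0.2]
finger_gap: 0.0597
gripper_force: 0.0
```

Request:
{"fn": "arm_command", "kwargs": {
  "increments": [
    [0,0,0,0,0,-0.154],
    [0,0,0,0,0,-0.154],
    [0,0,0,0,0,-0.154],
    [0,0,0,0,0,-0.154],
    [0,0,0,0,0,-0.154]
  ]
}}

```text
time: 33.15
tool_pos: [0.4548, -0.3352, 0.007]
orientation: [-3.141, 0.0, 0.611]
force: [-0.2, -0.4, -0.2]
finger_gap: 0.0597
gripper_force: 0.0
```

Request:
{"fn": "arm_command", "kwargs": {
  "increments": [
    [0,0,0,0,0,-0.154],
    [0,0,0,0,0,-0.154],
    [0,0,0,0,0,-0.154],
    [0,0,0,0,0,-0.154],
    [0,0,0,0,0,-0.154]
  ]
}}

```text
time: 33.57
tool_pos: [0.4548, -0.3352, 0.007]
orientation: [-3.141, -0.0, 1.216]
force: [-1.4, -0.5, 1.2]
finger_gap: 0.0598
gripper_force: 0.0
```

Request:
{"fn": "arm_command", "kwargs": {
  "increments": [
    [0,0,0,0,0,-0.154],
    [0,0,0,0,0,-0.154],
    [0,0,0,0,0,-0.152],
    [0,0,0,0,0,0],
    [0,0,0,0,0,0]
  ]
}}

```text
time: 33.98
tool_pos: [0.4548, -0.3352, 0.0071]
orientation: [-3.141, -0.0, 1.568]
force: [-0.1, 0.3, 0.9]
finger_gap: 0.0595
gripper_force: 0.0
```

Request:
{"fn": "arm_command", "kwargs": {
  "increments": [
    [0,0,0,0,0,0],
    [0,0,0,0,0,0],
    [0,0,0,0,0,0],
    [0,0,0,0,0,0],
    [0,0,0,0,0,0]
  ],
  "jaw": -1
}}

```text
time: 34.4
tool_pos: [0.4553, -0.3357, 0.0078]
orientation: [3.141, 0.001, 1.57]
force: [-0.2, 0.7, 4.7]
finger_gap: 0.0428
gripper_force: 61.2
```

Request:
{"fn": "arm_command", "kwargs": {
  "increments": [
    [0,0,-0.01,0,0,0],
    [0,0,-0.02,0,0,0],
    [0,0,-0.01,0,0,0],
    [0,0,0,0,0,0]
  ]
}}

```text
time: 34.73
tool_pos: [0.4563, -0.3365, 0.0413]
orientation: [3.138, 0.003, 1.571]
force: [0.6, -0.8, -0.0]
finger_gap: 0.0424
gripper_force: 61.0
```

Request:
{"fn": "arm_command", "kwargs": {
  "increments": [
    [0,0,-0.03,0,0,0],
    [0.01,0.005,-0.04,0,0,0],
    [0.03,0.02,-0.035,0,0,0],
    [0.042,0.026,-0.02,0,0,0],
    [0.043,0.027,-0.01,0,0,0]
  ]
}}

```text
time: 35.15
tool_pos: [0.5187, -0.2369, 0.15]
orientation: [3.137, 0.003, 1.568]
force: [1.0, -1.0, 0.4]
finger_gap: 0.0425
gripper_force: 61.2
```

Request:
{"fn": "arm_command", "kwargs": {
  "increments": [
    [0.043,0.027,0,0,0,0],
    [0.043,0.026,0,0,0,0],
    [0.035,0.022,0,0,0,0],
    [0.022,0.013,0,0,0,0],
    [0.011,0.006,0,0,0,0]
  ]
}}

```text
time: 35.57
tool_pos: [0.593, -0.1099, 0.1464]
orientation: [3.142, -0.001, 1.574]
force: [0.4, -0.1, -0.8]
finger_gap: 0.0429
gripper_force: 61.2
```

Request:
{"fn": "arm_command", "kwargs": {
  "increments": [
    [0.004,0.002,0,0,0,0],
    [0,0,0,0,0,0],
    [0,0,0,0,0,0],
    [0,0,0,0,0,0],
    [0,0,0,0,0,0]
  ]
}}

```text
time: 35.98
tool_pos: [0.593, -0.1111, 0.1468]
orientation: [-3.141, 0.0, 1.569]
force: [-0.6, 0.2, 0.1]
finger_gap: 0.0426
gripper_force: 61.2
```

Request:
{"fn": "arm_command", "kwargs": {
  "increments": [
    [0,0,0,0,0,0],
    [0,0,0,0,0,0]
  ]
}}

```text
time: 36.15
tool_pos: [0.5934, -0.1106, 0.147]
orientation: [3.142, 0.0, 1.57]
force: [-0.4, -0.0, -1.3]
finger_gap: 0.0426
gripper_force: 61.2
```

Request:
{"fn": "arm_command", "kwargs": {
  "increments": [
    [0.002,0.0015,0.012,0,0,0],
    [0,0,0.018,0,0,0],
    [0,0,0.015,0,0,0],
    [0,0,0.012,0,0,0],
    [0,0,0.012,0,0,0]
  ]
}}

```text
time: 36.57
tool_pos: [0.5942, -0.1079, 0.0901]
orientation: [-3.14, -0.0, 1.571]
force: [0.3, -0.3, -0.6]
finger_gap: 0.0428
gripper_force: 61.2
```

Request:
{"fn": "arm_command", "kwargs": {
  "increments": [
    [0,0,0.014,0,0,0],
    [0,0,0.012,0,0,0],
    [0,0,0.008,0,0,0],
    [0,0,0.004,0,0,0],
    [0,0,0,0,0,0]
  ]
}}

```text
time: 36.98
tool_pos: [0.5941, -0.1079, 0.0602]
orientation: [-3.14, -0.0, 1.571]
force: [0.2, 0.0, 0.8]
finger_gap: 0.0427
gripper_force: 61.2
```

Request:
{"fn": "arm_command", "kwargs": {
  "increments": [
    [0,0,0,0,0,0],
    [0,0,0,0,0,0],
    [0,0,0,0,0,0],
    [0,0,0,0,0,0]
  ]
}}

```text
time: 37.32
tool_pos: [0.5954, -0.1082, 0.062]
orientation: [3.14, 0.0, 1.571]
force: [0.2, -0.3, -0.9]
finger_gap: 0.0426
gripper_force: 61.2
```

Request:
{"fn": "arm_command", "kwargs": {
  "increments": [
    [0,0,0,0,0,0],
    [0,0,0,0,0,0],
    [0,0,0,0,0,0],
    [0,0,-0.03,0,0,0],
    [0,0,-0.04,0,0,0]
  ],
  "jaw": 0.5
}}

```text
time: 37.73
tool_pos: [0.5914, -0.1073, 0.1142]
orientation: [-3.133, -0.002, 1.571]
force: [1.3, 0.4, 0.3]
finger_gap: 0.0639
gripper_force: 0.0
```

Request:
{"fn": "arm_command", "kwargs": {
  "increments": [
    [0,0,-0.04,0,0,0],
    [0.03,-0.02,-0.013,0,0,0],
    [0.045,-0.02,0,0,0,0],
    [0.045,-0.02,0,0,0,0],
    [0.045,-0.02,0,0,0,0]
  ]
}}

```text
time: 38.15
tool_pos: [0.5304, 0.0248, 0.1605]
orientation: [3.14, -0.0, 1.569]
force: [0.4, 0.8, 0.5]
finger_gap: 0.0637
gripper_force: 0.0
```

Request:
{"fn": "arm_command", "kwargs": {
  "increments": [
    [0.048,-0.018,0,0,0,0],
    [0.048,-0.018,0,0,0,0],
    [0.048,-0.018,0,0,0,0],
    [0.048,-0.018,0,0,0,0],
    [0.048,-0.018,0,0,0,0]
  ]
}}

```text
time: 38.57
tool_pos: [0.4579, 0.2176, 0.1601]
orientation: [3.141, -0.0, 1.571]
force: [0.2, 0.9, -0.8]
finger_gap: 0.0638
gripper_force: 0.0
```

Request:
{"fn": "arm_command", "kwargs": {
  "increments": [
    [0.048,-0.016,0,0,0,0],
    [0.045,-0.016,0.02,0,0,0],
    [0.045,-0.01,0.03,0,0,0],
    [0.035,-0.004,0.03,0,0,0],
    [0.02,0,0.03,0,0,0]
  ]
}}

```text
time: 38.98
tool_pos: [0.4219, 0.372, 0.073]
orientation: [3.139, -0.003, 1.574]
force: [0.1, -0.7, 0.2]
finger_gap: 0.0641
gripper_force: 0.0
```

Request:
{"fn": "arm_command", "kwargs": {
  "increments": [
    [0.007,0,0.02,0,0,0],
    [0,0,0.01,0,0,0],
    [0,0,0,0,0,0],
    [0,0,0,0,0,0],
    [0,0,0,0,0,0]
  ]
}}

```text
time: 39.4
tool_pos: [0.4234, 0.3738, 0.0501]
orientation: [3.14, -0.001, 1.57]
force: [-0.3, -0.5, 0.1]
finger_gap: 0.0642
gripper_force: 0.0
```

Request:
{"fn": "arm_command", "kwargs": {
  "increments": [
    [0,0,0,0,0,0],
    [0,0,0,0,0,0],
    [0,0,0,0,0,0]
  ]
}}

```text
time: 39.65
tool_pos: [0.4232, 0.374, 0.0501]
orientation: [3.14, -0.001, 1.57]
force: [0.7, -0.4, -0.4]
finger_gap: 0.0642
gripper_force: 0.0
```

```bash
python3 look.py
```

```text
top [ 0.5984 -0.1091] [0.1103 0.0007]
side [0.4221 0.3757] [0.0799 0.0006]
[0.42285777 0.37395718 0.04965859] [ 3.14070109e+00 -6.82283829e-04  1.57037048e+00] 0.06389328646902685 39.75
```

Request:
{"fn": "arm_command", "kwargs": {
  "increments": [
    [0.0025,-0.001,0.012,0,0,0],
    [0,0,0.016,0,0,0],
    [0,0,0.012,0,0,0],
    [0,0,0.008,0,0,0],
    [0,0,0.004,0,0,0]
  ]
}}

```text
time: 40.17
tool_pos: [0.4201, 0.3749, 0.005]
orientation: [-3.138, 0.002, 1.571]
force: [-0.2, 0.3, -0.7]
finger_gap: 0.0641
gripper_force: 0.0
```

Request:
{"fn": "arm_command", "kwargs": {
  "increments": [
    [0,0,0,0,0,0],
    [0,0,0,0,0,0],
    [0,0,0,0,0,0],
    [0,0,0,0,0,0],
    [0,0,0,0,0,0]
  ]
}}

```text
time: 40.58
tool_pos: [0.422, 0.3763, 0.0079]
orientation: [3.141, -0.001, 1.571]
force: [0.0, -0.0, 0.5]
finger_gap: 0.0642
gripper_force: 0.0
```

Request:
{"fn": "arm_command", "kwargs": {
  "increments": [
    [0,0,0,0,0,0],
    [0,0,0,0,0,0],
    [0,0,0,0,0,0],
    [0,0,0,0,0,0],
    [0,0,0,0,0,0]
  ],
  "jaw": -1
}}

```text
time: 41.0
tool_pos: [0.422, 0.3762, 0.0086]
orientation: [3.141, -0.0, 1.571]
force: [-1.2, -1.0, 7.1]
finger_gap: 0.0425
gripper_force: 59.9
```

Request:
{"fn": "arm_command", "kwargs": {
  "increments": [
    [0,0,0,0,0,0],
    [0,0,0,0,0,0],
    [0,0,0,0,0,0],
    [0,0,0,0,0,0]
  ],
  "jaw": 0.4
}}

```text
time: 41.33
tool_pos: [0.4214, 0.3759, 0.0072]
orientation: [-3.141, 0.0, 1.571]
force: [-0.2, 0.2, -0.2]
finger_gap: 0.0594
gripper_force: 0.0
```

Request:
{"fn": "arm_command", "kwargs": {
  "increments": [
    [0,0,0,0,0,0.154],
    [0,0,0,0,0,0.154],
    [0,0,0,0,0,0.154],
    [0,0,0,0,0,0.154],
    [0,0,0,0,0,0.154]
  ]
}}

```text
time: 41.75
tool_pos: [0.4215, 0.3759, 0.0071]
orientation: [-3.141, 0.0, 0.96]
force: [0.1, -0.7, 0.6]
finger_gap: 0.0598
gripper_force: 0.0
```

Request:
{"fn": "arm_command", "kwargs": {
  "increments": [
    [0,0,0,0,0,0.154],
    [0,0,0,0,0,0.154],
    [0,0,0,0,0,0.154],
    [0,0,0,0,0,0.154],
    [0,0,0,0,0,0.154]
  ]
}}

```text
time: 42.17
tool_pos: [0.4215, 0.3759, 0.0071]
orientation: [3.141, 0.0, 0.355]
force: [0.7, -0.2, -1.3]
finger_gap: 0.0596
gripper_force: 0.0
```

Request:
{"fn": "arm_command", "kwargs": {
  "increments": [
    [0,0,0,0,0,0.154],
    [0,0,0,0,0,0.154],
    [0,0,0,0,0,0.152],
    [0,0,0,0,0,0],
    [0,0,0,0,0,0]
  ]
}}

```text
time: 42.58
tool_pos: [0.4215, 0.3759, 0.0072]
orientation: [3.141, 0.0, 0.003]
force: [-0.2, -1.1, -0.2]
finger_gap: 0.0595
gripper_force: 0.0
```

Request:
{"fn": "arm_command", "kwargs": {
  "increments": [
    [0,0,0,0,0,0],
    [0,0,0,0,0,0],
    [0,0,0,0,0,0],
    [0,0,0,0,0,0],
    [0,0,0,0,0,0]
  ],
  "jaw": -1
}}

```text
time: 43.0
tool_pos: [0.422, 0.3763, 0.0077]
orientation: [-3.141, -0.001, 0.001]
force: [0.4, 0.2, 3.0]
finger_gap: 0.0427
gripper_force: 61.1
```

Request:
{"fn": "arm_command", "kwargs": {
  "increments": [
    [0,0,-0.01,0,0,0],
    [0,0,-0.02,0,0,0],
    [0,0,-0.01,0,0,0],
    [0,0,0,0,0,0]
  ]
}}

```text
time: 43.33
tool_pos: [0.423, 0.3771, 0.0415]
orientation: [-3.139, -0.003, 0.0]
force: [0.4, 0.7, -0.2]
finger_gap: 0.0429
gripper_force: 60.9
```

Request:
{"fn": "arm_command", "kwargs": {
  "increments": [
    [0,0.01,-0.03,0,0,0],
    [0,0.03,-0.035,0,0,0],
    [0,0.04,-0.035,0,0,0],
    [0.003,0.045,-0.025,0,0,0],
    [0.01,0.045,-0.01,0,0,0]
  ]
}}

```text
time: 43.75
tool_pos: [0.4327, 0.2404, 0.1495]
orientation: [-3.14, -0.004, 0.002]
force: [1.4, 0.3, 0.5]
finger_gap: 0.0425
gripper_force: 61.2
```

Request:
{"fn": "arm_command", "kwargs": {
  "increments": [
    [0.015,0.047,0,0,0,0],
    [0.015,0.047,0,0,0,0],
    [0.018,0.047,0,0,0,0],
    [0.02,0.047,0,0,0,0],
    [0.02,0.047,0,0,0,0]
  ]
}}

```text
time: 44.17
tool_pos: [0.5023, 0.0507, 0.1466]
orientation: [-3.141, 0.0, 0.0]
force: [-0.0, 0.1, -0.6]
finger_gap: 0.0431
gripper_force: 61.2
```

Request:
{"fn": "arm_command", "kwargs": {
  "increments": [
    [0.022,0.047,0,0,0,0],
    [0.022,0.045,0,0,0,0],
    [0.025,0.04,0,0,0,0],
    [0.022,0.035,0,0,0,0],
    [0.014,0.02,0,0,0,0]
  ]
}}

```text
time: 44.58
tool_pos: [0.5878, -0.1006, 0.1465]
orientation: [3.14, -0.001, -0.002]
force: [1.1, 0.1, -0.0]
finger_gap: 0.0428
gripper_force: 61.2
```

Request:
{"fn": "arm_command", "kwargs": {
  "increments": [
    [0.007,0.01,0,0,0,0],
    [0.003,0.004,0,0,0,0],
    [0,0,0,0,0,0],
    [0,0,0,0,0,0],
    [0,0,0,0,0,0]
  ]
}}

```text
time: 45.0
tool_pos: [0.5934, -0.1066, 0.1464]
orientation: [-3.141, 0.002, 0.002]
force: [0.4, 0.1, -0.4]
finger_gap: 0.0427
gripper_force: 61.2
```

Request:
{"fn": "arm_command", "kwargs": {
  "increments": [
    [0,0,0,0,0,0],
    [0,0,0,0,0,0],
    [0,0,0,0,0,0]
  ]
}}

```text
time: 45.25
tool_pos: [0.5942, -0.1074, 0.147]
orientation: [-3.142, -0.0, 0.001]
force: [-0.3, -0.7, -1.4]
finger_gap: 0.0428
gripper_force: 61.2
```

Request:
{"fn": "arm_command", "kwargs": {
  "increments": [
    [0,0.0016,0.012,0,0,0],
    [0,0,0.015,0,0,0],
    [0,0,0.014,0,0,0],
    [0,0,0.012,0,0,0],
    [0,0,0.01,0,0,0]
  ]
}}

```text
time: 45.67
tool_pos: [0.5932, -0.1092, 0.094]
orientation: [-3.141, 0.003, -0.0]
force: [-0.9, -0.4, -1.0]
finger_gap: 0.0426
gripper_force: 61.2
```

Request:
{"fn": "arm_command", "kwargs": {
  "increments": [
    [0,0,0.01,0,0,0],
    [0,0,0.008,0,0,0],
    [0,0,0.004,0,0,0],
    [0,0,0.001,0,0,0],
    [0,0,0,0,0,0]
  ]
}}

```text
time: 46.08
tool_pos: [0.5945, -0.1094, 0.0778]
orientation: [-3.142, 0.0, 0.0]
force: [0.5, 0.2, -0.5]
finger_gap: 0.0426
gripper_force: 61.2
```

Request:
{"fn": "arm_command", "kwargs": {
  "increments": [
    [0,0,0,0,0,0],
    [0,0,0,0,0,0],
    [0,0,0,0,0,0],
    [0,0,0,0,0,0]
  ]
}}

```text
time: 46.42
tool_pos: [0.5948, -0.1095, 0.0786]
orientation: [3.141, -0.001, 0.0]
force: [0.2, -1.1, 0.1]
finger_gap: 0.0424
gripper_force: 61.2
```

Request:
{"fn": "arm_command", "kwargs": {
  "increments": [
    [0,0,0,0,0,0],
    [0,0,0,0,0,0],
    [0,0,0,0,0,0],
    [0,0,-0.03,0,0,0],
    [0,0,-0.04,0,0,0]
  ],
  "jaw": 0.5
}}

```text
time: 46.83
tool_pos: [0.5911, -0.1086, 0.1309]
orientation: [-3.139, 0.008, 0.0]
force: [-0.5, 0.2, 0.2]
finger_gap: 0.064
gripper_force: 0.0
```

Request:
{"fn": "arm_command", "kwargs": {
  "increments": [
    [0,0,-0.036,0,0,0],
    [-0.02,-0.03,0,0,0,0],
    [-0.025,-0.044,0,0,0,0],
    [-0.025,-0.044,0,0,0,0],
    [-0.025,-0.044,0,0,0,0]
  ]
}}

```text
time: 47.25
tool_pos: [0.5177, 0.021, 0.1633]
orientation: [-3.141, -0.001, -0.002]
force: [1.0, 1.8, -0.4]
finger_gap: 0.0641
gripper_force: 0.0
```

Request:
{"fn": "arm_command", "kwargs": {
  "increments": [
    [-0.025,-0.044,0.0,0,0,0],
    [-0.025,-0.044,0.02,0,0,0],
    [-0.025,-0.04,0.03,0,0,0],
    [-0.018,-0.03,0.035,0,0,0],
    [-0.008,-0.018,0.035,0,0,0]
  ]
}}

```text
time: 47.67
tool_pos: [0.4383, 0.1595, 0.069]
orientation: [-3.141, -0.001, 0.002]
force: [1.2, -0.7, 0.3]
finger_gap: 0.0641
gripper_force: 0.0
```

Request:
{"fn": "arm_command", "kwargs": {
  "increments": [
    [-0.004,-0.0095,0.02,0,0,0],
    [0,0,0.004,0,0,0],
    [0,0,0,0,0,0],
    [0,0,0,0,0,0],
    [0,0,0,0,0,0]
  ]
}}

```text
time: 48.08
tool_pos: [0.4387, 0.1647, 0.0514]
orientation: [-3.141, -0.003, -0.001]
force: [0.5, -0.2, -0.7]
finger_gap: 0.0639
gripper_force: 0.0
```

Request:
{"fn": "arm_command", "kwargs": {
  "increments": [
    [0,0,0,0,0,0],
    [0,0,0,0,0,0],
    [0,0,0,0,0,0]
  ]
}}

```text
time: 48.33
tool_pos: [0.4376, 0.1646, 0.0508]
orientation: [-3.141, -0.002, -0.001]
force: [0.1, 0.7, -0.3]
finger_gap: 0.0641
gripper_force: 0.0
```

```bash
python3 look.py
```

```text
top [ 0.5985 -0.1089] [0.1099 0.0008]
side [0.4349 0.1698] [0.0675 0.0012]
[0.43710317 0.16463739 0.05040007] [-3.14137221e+00 -8.74519025e-04 -5.08696190e-04] 0.06373115291844454 48.4333
```

Request:
{"fn": "arm_command", "kwargs": {
  "increments": [
    [-0.003,-0.005,0.012,0,0,0],
    [0,0,0.016,0,0,0],
    [0,0,0.012,0,0,0],
    [0,0,0.008,0,0,0],
    [0,0,0.005,0,0,0]
  ]
}}

```text
time: 48.85
tool_pos: [0.4331, 0.1686, 0.0061]
orientation: [3.141, 0.002, 0.0]
force: [0.1, -0.5, -0.4]
finger_gap: 0.0639
gripper_force: 0.0
```

Request:
{"fn": "arm_command", "kwargs": {
  "increments": [
    [0,0,0,0,0,0],
    [0,0,0,0,0,0],
    [0,0,0,0,0,0],
    [0,0,0,0,0,0],
    [0,0,0,0,0,0]
  ]
}}

```text
time: 49.27
tool_pos: [0.4347, 0.169, 0.008]
orientation: [-3.141, -0.001, 0.0]
force: [0.2, 0.1, -0.4]
finger_gap: 0.0637
gripper_force: 0.0
```

Request:
{"fn": "arm_command", "kwargs": {
  "increments": [
    [0,0,0,0,0,0],
    [0,0,0,0,0,0],
    [0,0,0,0,0,0],
    [0,0,0,0,0,0],
    [0,0,0,0,0,0]
  ],
  "jaw": -1
}}

```text
time: 49.68
tool_pos: [0.4346, 0.1689, 0.0086]
orientation: [-3.142, -0.0, 0.0]
force: [-2.8, -1.3, 8.4]
finger_gap: 0.0427
gripper_force: 59.6
```

Request:
{"fn": "arm_command", "kwargs": {
  "increments": [
    [0,0,0,0,0,0],
    [0,0,0,0,0,0],
    [0,0,0,0,0,0],
    [0,0,0,0,0,0]
  ],
  "jaw": 0.4
}}

```text
time: 50.02
tool_pos: [0.4341, 0.1688, 0.0074]
orientation: [3.142, 0.0, 0.0]
force: [-0.4, 0.2, -0.8]
finger_gap: 0.0597
gripper_force: 0.0
```

Request:
{"fn": "arm_command", "kwargs": {
  "increments": [
    [0,0,0,0,0,-0.154],
    [0,0,0,0,0,-0.154],
    [0,0,0,0,0,-0.154],
    [0,0,0,0,0,-0.154],
    [0,0,0,0,0,-0.154]
  ]
}}

```text
time: 50.43
tool_pos: [0.4341, 0.1688, 0.0073]
orientation: [-3.141, 0.0, 0.611]
force: [-0.8, -0.4, 0.0]
finger_gap: 0.0596
gripper_force: 0.0
```

Request:
{"fn": "arm_command", "kwargs": {
  "increments": [
    [0,0,0,0,0,-0.154],
    [0,0,0,0,0,-0.154],
    [0,0,0,0,0,-0.154],
    [0,0,0,0,0,-0.154],
    [0,0,0,0,0,-0.154]
  ]
}}

```text
time: 50.85
tool_pos: [0.4341, 0.1688, 0.0073]
orientation: [-3.141, 0.0, 1.216]
force: [-0.5, 0.3, 0.0]
finger_gap: 0.0598
gripper_force: 0.0
```

Request:
{"fn": "arm_command", "kwargs": {
  "increments": [
    [0,0,0,0,0,-0.154],
    [0,0,0,0,0,-0.154],
    [0,0,0,0,0,-0.152],
    [0,0,0,0,0,0],
    [0,0,0,0,0,0]
  ]
}}

```text
time: 51.27
tool_pos: [0.4341, 0.1688, 0.0074]
orientation: [-3.141, 0.0, 1.568]
force: [-0.1, -0.3, 0.4]
finger_gap: 0.0596
gripper_force: 0.0
```

Request:
{"fn": "arm_command", "kwargs": {
  "increments": [
    [0,0,0,0,0,0],
    [0,0,0,0,0,0],
    [0,0,0,0,0,0],
    [0,0,0,0,0,0],
    [0,0,0,0,0,0]
  ],
  "jaw": -1
}}

```text
time: 51.68
tool_pos: [0.4347, 0.169, 0.008]
orientation: [3.141, -0.0, 1.57]
force: [-1.3, -0.6, 5.6]
finger_gap: 0.0426
gripper_force: 61.2
```

Request:
{"fn": "arm_command", "kwargs": {
  "increments": [
    [0,0,-0.01,0,0,0],
    [0,0,-0.02,0,0,0],
    [0,0,-0.01,0,0,0],
    [0,0,0,0,0,0]
  ]
}}

```text
time: 52.02
tool_pos: [0.4359, 0.1693, 0.0413]
orientation: [3.138, -0.001, 1.571]
force: [-0.2, -0.5, -0.9]
finger_gap: 0.0427
gripper_force: 61.0
```

Request:
{"fn": "arm_command", "kwargs": {
  "increments": [
    [0,0,-0.03,0,0,0],
    [-0.02,0.01,-0.04,0,0,0],
    [-0.035,0.02,-0.035,0,0,0],
    [-0.043,0.025,-0.02,0,0,0],
    [-0.045,0.026,-0.01,0,0,0]
  ]
}}

```text
time: 52.43
tool_pos: [0.4998, 0.0562, 0.149]
orientation: [3.136, -0.0, 1.573]
force: [1.2, 0.4, 0.7]
finger_gap: 0.0428
gripper_force: 61.2
```

Request:
{"fn": "arm_command", "kwargs": {
  "increments": [
    [-0.045,0.026,0,0,0,0],
    [-0.045,0.026,0,0,0,0],
    [-0.042,0.025,0,0,0,0],
    [-0.035,0.02,0,0,0,0],
    [-0.02,0.012,0,0,0,0]
  ]
}}

```text
time: 52.85
tool_pos: [0.5865, -0.0966, 0.1459]
orientation: [3.14, 0.001, 1.568]
force: [0.2, -0.2, -0.4]
finger_gap: 0.0426
gripper_force: 61.2
```

Request:
{"fn": "arm_command", "kwargs": {
  "increments": [
    [-0.012,0.007,0,0,0,0],
    [-0.005,0.003,0,0,0,0],
    [0,0,0,0,0,0],
    [0,0,0,0,0,0],
    [0,0,0,0,0,0]
  ]
}}

```text
time: 53.27
tool_pos: [0.592, -0.105, 0.1459]
orientation: [-3.14, -0.001, 1.572]
force: [1.0, -0.8, -0.7]
finger_gap: 0.0423
gripper_force: 61.2
```

Request:
{"fn": "arm_command", "kwargs": {
  "increments": [
    [0,0,0,0,0,0],
    [0,0,0,0,0,0],
    [0,0,0,0,0,0]
  ]
}}

```text
time: 53.52
tool_pos: [0.5927, -0.1057, 0.1464]
orientation: [-3.142, -0.0, 1.572]
force: [-0.9, -0.6, 0.2]
finger_gap: 0.0424
gripper_force: 61.2
```

Request:
{"fn": "arm_command", "kwargs": {
  "increments": [
    [-0.004,0.002,0.01,0,0,0],
    [0,0,0.012,0,0,0],
    [0,0,0.012,0,0,0],
    [0,0,0.01,0,0,0],
    [0,0,0.008,0,0,0]
  ]
}}

```text
time: 53.93
tool_pos: [0.5934, -0.1095, 0.1025]
orientation: [-3.139, -0.001, 1.571]
force: [0.1, 0.3, -0.0]
finger_gap: 0.0424
gripper_force: 61.2
```

Request:
{"fn": "arm_command", "kwargs": {
  "increments": [
    [0,0,0.006,0,0,0],
    [0,0,0.004,0,0,0],
    [0,0,0.003,0,0,0],
    [0,0,0,0,0,0],
    [0,0,0,0,0,0]
  ]
}}

```text
time: 54.35
tool_pos: [0.5948, -0.1098, 0.0944]
orientation: [3.141, 0.0, 1.571]
force: [0.3, 0.7, 0.4]
finger_gap: 0.0427
gripper_force: 61.2
```

Request:
{"fn": "arm_command", "kwargs": {
  "increments": [
    [0,0,0,0,0,0],
    [0,0,0,0,0,0],
    [0,0,0,0,0,0],
    [0,0,0,0,0,0]
  ]
}}

```text
time: 54.68
tool_pos: [0.5948, -0.1098, 0.0946]
orientation: [3.141, 0.0, 1.571]
force: [-1.3, -0.2, -0.6]
finger_gap: 0.0423
gripper_force: 61.2
```

Now release, rise, and move off to the left so I can check the stack and measure the bottle and cradle.

Request:
{"fn": "arm_command", "kwargs": {
  "increments": [
    [0,0,0,0,0,0],
    [0,0,0,0,0,0],
    [0,0,0,0,0,0],
    [0,0,-0.03,0,0,0],
    [0,0,-0.04,0,0,0]
  ],
  "jaw": 0.5
}}

```text
time: 55.1
tool_pos: [0.5913, -0.1089, 0.1471]
orientation: [-3.133, -0.002, 1.571]
force: [0.3, 0.0, -0.4]
finger_gap: 0.0637
gripper_force: 0.0
```

Request:
{"fn": "arm_command", "kwargs": {
  "increments": [
    [0,0,-0.04,0,0,0],
    [0.02,-0.035,-0.03,0,0,0],
    [0.03,-0.04,0,0,0,0],
    [0.03,-0.04,0,0,0,0],
    [0.03,-0.04,0,0,0,0]
  ]
}}

```text
time: 55.52
tool_pos: [0.4697, -0.0212, 0.207]
orientation: [3.14, 0.0, 1.57]
force: [0.5, 1.2, -0.0]
finger_gap: 0.0639
gripper_force: 0.0
```

Request:
{"fn": "arm_command", "kwargs": {
  "increments": [
    [0.04,-0.03,0,0,0,0],
    [0.045,-0.02,0,0,0,0],
    [0.045,0,0,0,0,0],
    [0.045,0,0,0,0,0],
    [0.03,0,0,0,0,0]
  ],
  "jaw": 1
}}

```text
time: 55.93
tool_pos: [0.43, 0.1449, 0.2069]
orientation: [3.14, -0.001, 1.572]
force: [0.9, -0.4, 0.1]
finger_gap: 0.0856
gripper_force: 0.0
```

Request:
{"fn": "arm_command", "kwargs": {
  "increments": [
    [0.01,0,0,0,0,0],
    [0,0,0,0,0,0],
    [0,0,0,0,0,0],
    [0,0,0,0,0,0]
  ]
}}

```text
time: 56.27
tool_pos: [0.4305, 0.1492, 0.2061]
orientation: [-3.141, 0.001, 1.57]
force: [-1.2, 0.8, 0.6]
finger_gap: 0.0854
gripper_force: 0.0
```

Run:
```python
from h import *
im={n:grab_frame(n)[:,:,::-1].copy() for n in("top","side")}
for n in im: cv2.imwrite(f'pics/{n}8.png',im[n])
cv2.imwrite('pics/c8.png',np.hstack([cv2.resize(im['side'][110:250,265:390],(500,560),interpolation=cv2.INTER_CUBIC),cv2.resize(im['side'][250:390,250:325],(300,560),interpolation=cv2.INTER_CUBIC)]))
b={'top':np.array([.0042,.0025]),'side':np.array([-.0014,.0015])}
H={n:cv2.cvtColor(im[n],cv2.COLOR_BGR2HSV) for n in im}
def m(n,h0,h1,s0,s1,v0,v1,box):
    h=H[n];k=(h[...,0]>=h0)&(h[...,0]<=h1)&(h[...,1]>=s0)&(h[...,1]<=s1)&(h[...,2]>=v0)&(h[...,2]<=v1)
    z=np.zeros_like(k);x0,y0,x1,y1=box;z[y0:y1,x0:x1]=1;return k&z
# bottle: cork top centre on z=.15 in top; green silhouette in side: width/row
k=m('top',0,22,60,150,130,255,(230,193,243,208)); v,u=np.nonzero(k); print('bcork top',u.mean(),v.mean(),plane('top',u.mean(),v.mean(),.15)[:2]-b['top'])
k=m('side',35,95,60,255,20,200,(280,280,320,345))
for r in range(305,337,4):
    q=np.nonzero(k[r])[0]; print(r,q.min(),q.max(),end=' | ')
v,u=np.nonzero(k); r=v.max(); q=np.nonzero(k[r])[0]; print('\nbottom row',r,q.min(),q.max(), 'near foot edge',plane('side',q.mean(),r+.5,0)[:2]-b['side'])
q=np.nonzero(k[320])[0]; print('camera side xy',C['side']['origin'])
# endboard
for n,bx in(('top',(318,190,340,215)),('side',(305,200,336,240))):
    k=m(n,0,18,80,255,10,95 if n=='top' else 75,bx)
    for c,s,_ in blobs(k,15): print('dark',n,c.round(1),s)
print(arm.read_state()['tool_pos'])
```

```text
bcork top 236.17441860465115 200.11627906976744 [0.59763243 0.31852031]
305 287 308 | 309 287 308 | 313 288 307 | 317 288 307 | 321 289 308 | 325 289 307 | 329 290 306 | 333 293 303 | 
bottom row 334 295 301 near foot edge [0.59312686 0.33640145]
camera side xy [0.46847381 0.7413617  0.9246093 ]
dark top [324.2 201.9] [322 200   5   5  19]
dark side [321.2 219.2] [314 209  15  29 203]
dark side [311.5 231.4] [309 230   6   4  17]
[0.43058559 0.14899437 0.20609111]
```

View pics/c8.png

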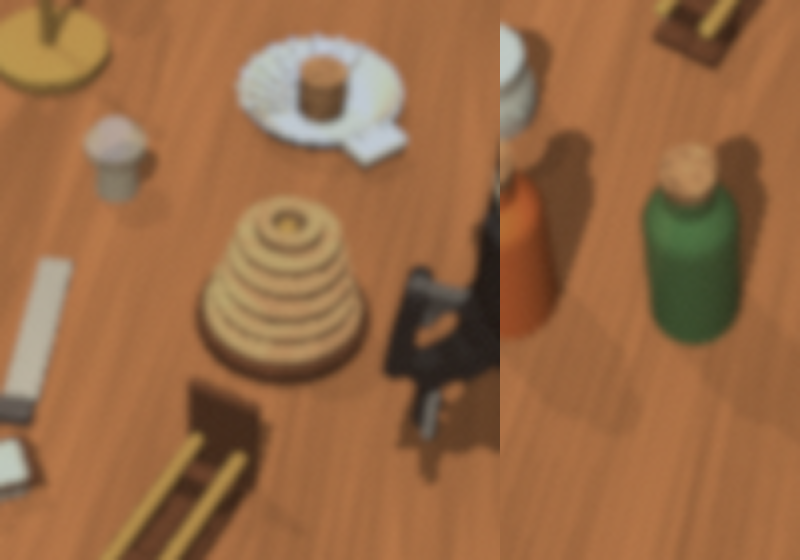

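The stack is complete: five tiers widest to narrowest, with the post tip showing inside the top hub at crop (290,222). The cork is still in the dish and the bottle is upright. Next I turn the tool's x axis along the cradle and tilt it, watching joint 4.

Request:
{"fn": "arm_command", "kwargs": {
  "increments": [
    [0,0,0,0,0,0.124],
    [0,0,0,0,0,0.124],
    [0,0,0,0,0,0.124],
    [0,0,0,0,0,0],
    [0,0,0,0,0,0]
  ]
}}

```text
time: 56.78
tool_pos: [0.4306, 0.1494, 0.2062]
orientation: [-3.141, 0.0, 1.28]
force: [0.1, -0.5, 0.1]
finger_gap: 0.0854
gripper_force: 0.0
```

Request:
{"fn": "arm_command", "kwargs": {
  "increments": [
    [0,0,0,0,0.14,0],
    [0,0,0,0,0.14,0],
    [0,0,0,0,0.14,0],
    [0,0,0,0,0.14,0],
    [0,0,0,0,0,0]
  ]
}}

```text
time: 57.2
tool_pos: [0.429, 0.1475, 0.2046]
orientation: [-3.139, -0.441, 1.274]
force: [-0.9, -0.1, -1.7]
finger_gap: 0.0852
gripper_force: 0.0
```

Run:
```python
from h import *
s=arm.read_state(); print(s['qpos'],s['tool_pos'],s['time']); print(R.from_euler('xyz',s['orientation']).as_matrix().round(3))
```

```text
[-0.06583336 -0.09189814  2.20416655  0.5201942   0.99093553 -0.05054992] [0.4290154  0.14752997 0.20456755] 57.2
[[ 0.265  0.957  0.123]
 [ 0.865 -0.292  0.409]
 [ 0.427 -0.002 -0.904]]
```

Request:
{"fn": "arm_command", "kwargs": {
  "increments": [
    [0,0.02,0,0,0.129,0],
    [0,0.025,0,0,0.129,0],
    [0,0.025,0,0,0.129,0],
    [0,0.025,0,0,0.129,0],
    [0,0.025,0,0,0.129,0]
  ]
}}

```text
time: 57.62
tool_pos: [0.5239, 0.122, 0.2069]
orientation: [3.138, -0.949, 1.283]
force: [-0.2, -0.5, -0.6]
finger_gap: 0.0854
gripper_force: 0.0
```

Request:
{"fn": "arm_command", "kwargs": {
  "increments": [
    [0,0.021,0,0,0.129,0],
    [0,0,0,0,0,0],
    [0,0,0,0,0,0],
    [0,0,0,0,0,0],
    [0,0,0,0,0,0]
  ]
}}

```text
time: 58.03
tool_pos: [0.5381, 0.1188, 0.2073]
orientation: [3.139, -1.046, 1.284]
force: [-0.0, 0.3, 1.1]
finger_gap: 0.085
gripper_force: 0.0
```

Run:
```python
from h import *
s=arm.read_state(); M=R.from_euler('xyz',s['orientation']).as_matrix();print(s['qpos'].round(3),s['tool_pos'].round(4)); print(M.round(3))
t=M[:,2]; tgt=np.array([.598,.317,.075])+.022*t
for back in(.12,0): print(back,(tgt-back*t).round(4),'share',inc(tgt-back*t-s['tool_pos'],M).round(4))
```

```text
[-0.395  0.305  2.08   1.127  1.264 -0.774] [0.5381 0.1188 0.2073]
[[ 0.142  0.958  0.248]
 [ 0.48  -0.285  0.829]
 [ 0.866  0.002 -0.501]]
0.12 [0.5737 0.2357 0.1241] share [-0.0135  0.0008  0.1843]
0 [0.6035 0.3352 0.064 ] share [-0.0135  0.0008  0.3343]
```

Request:
{"fn": "arm_command", "kwargs": {
  "increments": [
    [-0.003,0,0.02,0,0,0],
    [-0.004,0.001,0.04,0,0,0],
    [-0.004,0,0.045,0,0,0],
    [-0.0025,0,0.04,0,0,0],
    [0,0,0.025,0,0,0]
  ],
  "jaw": 0.65
}}

```text
time: 58.45
tool_pos: [0.5706, 0.2282, 0.1293]
orientation: [3.139, -1.047, 1.285]
force: [-0.4, -0.7, -1.1]
finger_gap: 0.0704
gripper_force: 0.0
```

Request:
{"fn": "arm_command", "kwargs": {
  "increments": [
    [0,0,0.014,0,0,0],
    [0,0,0,0,0,0],
    [0,0,0,0,0,0],
    [0,0,0,0,0,0],
    [0,0,0,0,0,0]
  ]
}}

```text
time: 58.87
tool_pos: [0.5753, 0.2336, 0.1247]
orientation: [3.137, -1.048, 1.282]
force: [-0.4, -0.2, -0.2]
finger_gap: 0.0705
gripper_force: 0.0
```

Run:
```python
from h import *
s=arm.read_state(); M=R.from_euler('xyz',s['orientation']).as_matrix();print(s['qpos'].round(3),s['tool_pos'].round(4),s['finger_gap'])
t=M[:,2]; tgt=np.array([.598,.317,.075])+.022*t
print('share',inc(tgt-s['tool_pos'],M).round(4))
im=cv2.imread('pics/top8.png');h=cv2.cvtColor(im,cv2.COLOR_BGR2HSV)
k=np.zeros(h.shape[:2],bool);k[160:182,224:240]=1;k&=(h[...,1]<150)&(h[...,2]>140)&(h[...,0]<22)
print([(c,st) for c,st,_ in blobs(k,20)]); print(plane('top',233.5,167.5,.15))
a=grab_frame('side')[:,:,::-1]; b=grab_frame('top')[:,:,::-1]
cv2.imwrite('pics/c9.png',np.hstack([cv2.resize(a[200:360,230:360],(455,560),interpolation=cv2.INTER_CUBIC),cv2.resize(b[140:260,215:285],(327,560),interpolation=cv2.INTER_CUBIC)]))
```

```text
[-0.147  0.493  2.05   1.368  1.065 -0.883] [0.5753 0.2336 0.1247] 0.07054275509104875
share [ 1.000e-04 -3.100e-03  1.521e-01]
[(array([231.78873239, 167.54929577]), array([227, 163,  10,  10,  71], dtype=int32))]
[0.70257543 0.3328732  0.15      ]
```

View pics/c9.png

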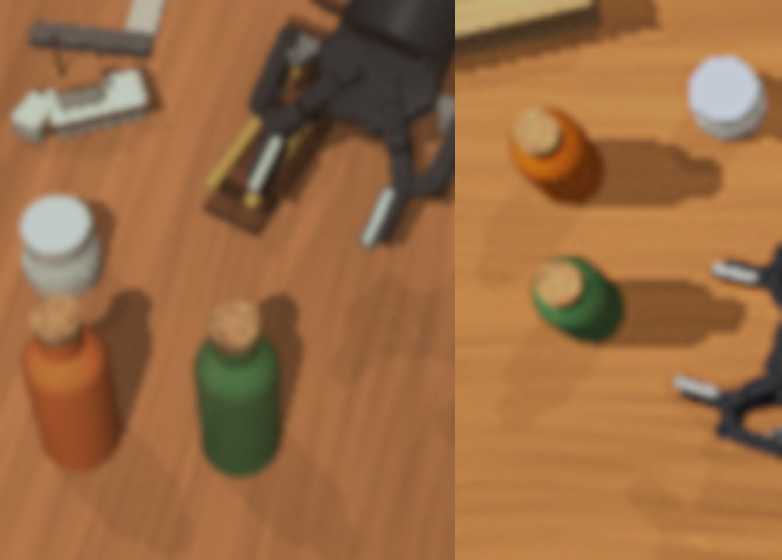

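Aligned: the tips' midline (crop (717,329), heading left and slightly up) meets the green bottle's body at about (585,300), clear of the amber one. Advancing.

Request:
{"fn": "arm_command", "kwargs": {
  "increments": [
    [0,-0.001,0.02,0,0,0],
    [0,-0.002,0.035,0,0,0],
    [0,0,0.035,0,0,0],
    [0,0,0.025,0,0,0],
    [0,0,0.02,0,0,0]
  ]
}}

```text
time: 59.38
tool_pos: [0.5994, 0.3252, 0.0688]
orientation: [-3.141, -1.048, 1.278]
force: [-0.3, -0.3, 0.3]
finger_gap: 0.0702
gripper_force: 0.0
```

Request:
{"fn": "arm_command", "kwargs": {
  "increments": [
    [0,0,0.012,0,0,0],
    [0,0,0.005,0,0,0],
    [0,0,0,0,0,0],
    [0,0,0,0,0,0],
    [0,0,0,0,0,0]
  ]
}}

```text
time: 59.8
tool_pos: [0.603, 0.3353, 0.0632]
orientation: [3.14, -1.048, 1.279]
force: [-0.0, 0.0, 0.1]
finger_gap: 0.0705
gripper_force: 0.0
```

Run:
```python
from h import *
s=arm.read_state();print(s['qpos'].round(3),s['tool_pos'].round(4),s['finger_gap'],s['force'].round(1))
a=grab_frame('side')[:,:,::-1]; b=grab_frame('top')[:,:,::-1]
cv2.imwrite('pics/c10.png',np.hstack([cv2.resize(a[240:360,240:340],(467,560),interpolation=cv2.INTER_CUBIC),cv2.resize(b[150:270,215:285],(327,560),interpolation=cv2.INTER_CUBIC)]))
```

```text
[ 0.054  0.658  1.959  1.578  0.952 -0.955] [0.603  0.3353 0.0632] 0.0705405936447282 [-0.   0.   0.1]
```

View pics/c10.png

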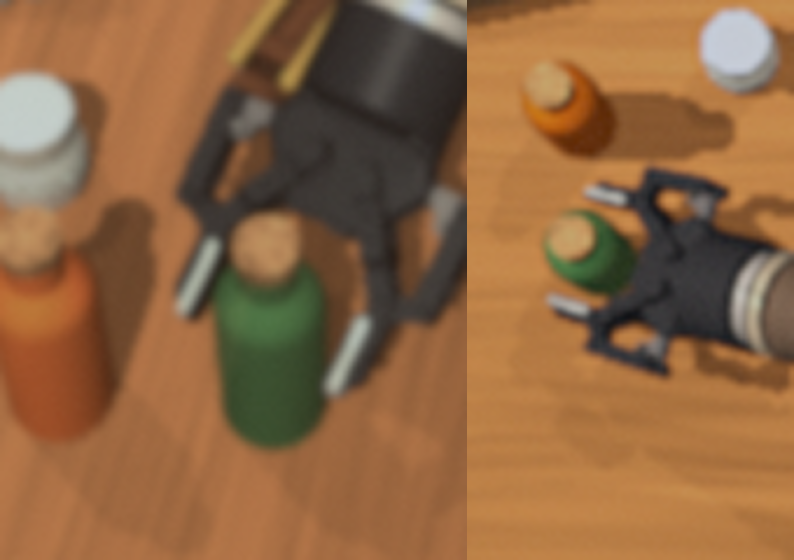

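Request:
{"fn": "arm_command", "kwargs": {
  "increments": [
    [0,0,0,0,0,0],
    [0,0,0,0,0,0],
    [0,0,0,0,0,0],
    [0,0,0,0,0,0],
    [0,0,0,0,0,0]
  ],
  "jaw": -1
}}

```text
time: 60.32
tool_pos: [0.6031, 0.3359, 0.0633]
orientation: [3.14, -1.049, 1.279]
force: [-0.3, -2.1, 3.1]
finger_gap: 0.0503
gripper_force: 61.9
```

Request:
{"fn": "arm_command", "kwargs": {
  "increments": [
    [0,0,0,0,0,0],
    [0,0,0,0,0,0]
  ]
}}

```text
time: 60.48
tool_pos: [0.6032, 0.336, 0.0633]
orientation: [3.14, -1.049, 1.279]
force: [0.3, -3.2, 4.1]
finger_gap: 0.0505
gripper_force: 62.0
```

Request:
{"fn": "arm_command", "kwargs": {
  "increments": [
    [-0.01,0,0.006,0,0,0],
    [-0.02,0,0.012,0,0,0],
    [-0.01,0,0.006,0,0,0],
    [0,0,0,0,0,0],
    [0,0,0,0,0,0]
  ]
}}

```text
time: 60.9
tool_pos: [0.6101, 0.3425, 0.0452]
orientation: [3.127, -1.09, 1.296]
force: [-9.2, -9.0, 49.4]
finger_gap: 0.0506
gripper_force: 67.2
```

The lift went the wrong way: tool x points up here, so −x pressed the bottle onto the desk. I'm reversing at once.

Request:
{"fn": "arm_command", "kwargs": {
  "increments": [
    [0.012,0,-0.007,0,0,0],
    [0.012,0,-0.007,0,0,0],
    [0.006,0,-0.0035,0,0,0],
    [0,0,0,0,0,0],
    [0,0,0,0,0,0]
  ]
}}

```text
time: 61.32
tool_pos: [0.6013, 0.3364, 0.0513]
orientation: [-3.138, -1.045, 1.276]
force: [-0.3, 0.9, -2.6]
finger_gap: 0.0505
gripper_force: 63.7
```

Run:
```python
from h import *
s=arm.read_state();print(s['qpos'].round(3),s['tool_pos'].round(4),s['finger_gap'],s['force'].round(1))
a=grab_frame('side')[:,:,::-1]; b=grab_frame('top')[:,:,::-1]
cv2.imwrite('pics/c11.png',np.hstack([cv2.resize(a[240:360,240:340],(467,560),interpolation=cv2.INTER_CUBIC),cv2.resize(b[150:270,215:285],(327,560),interpolation=cv2.INTER_CUBIC)]))
```

```text
[ 0.057  0.68   1.956  1.589  0.95  -0.975] [0.6013 0.3364 0.0513] 0.050458470627328195 [-0.3  0.9 -2.6]
```

View pics/c11.png

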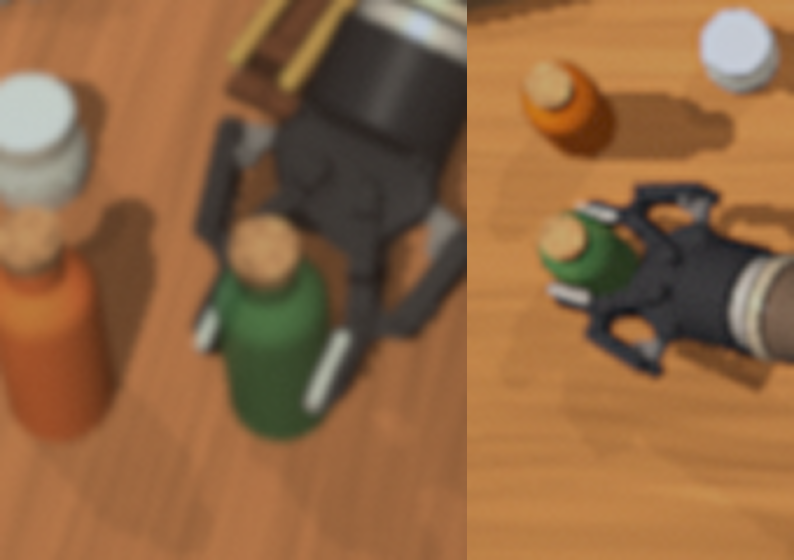

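I've used my 14 views, so from here I check by numbers. The bottle is held: force is −2.6 N against a weight of about 2.2 N, and the gap is 50 mm. Lifting along true up (+x, −z in tool axes).

Request:
{"fn": "arm_command", "kwargs": {
  "increments": [
    [0.012,0,-0.007,0,0,0],
    [0.025,0,-0.014,0,0,0],
    [0.03,0,-0.017,0,0,0],
    [0.035,0,-0.02,0,0,0],
    [0.035,0,-0.02,0,0,0]
  ]
}}

```text
time: 61.83
tool_pos: [0.6017, 0.3372, 0.1793]
orientation: [-3.135, -1.046, 1.273]
force: [1.3, -0.3, -2.2]
finger_gap: 0.0506
gripper_force: 63.7
```

Request:
{"fn": "arm_command", "kwargs": {
  "increments": [
    [0.02,0,-0.011,0,0,0],
    [0.01,0,-0.006,0,0,0],
    [0,0,0,0,0,0],
    [0,0,0,0,0,0],
    [0,0,0,0,0,0]
  ]
}}

```text
time: 62.25
tool_pos: [0.6016, 0.3372, 0.2044]
orientation: [-3.135, -1.046, 1.274]
force: [-0.2, 0.2, -3.0]
finger_gap: 0.0504
gripper_force: 63.8
```

Request:
{"fn": "arm_command", "kwargs": {
  "increments": [
    [0,0,0,0,-0.06,0],
    [0,0,0,0,-0.11,0],
    [0,0,0,0,-0.11,0],
    [0,0,0,0,-0.11,0],
    [0,0,0,0,-0.11,0]
  ]
}}

```text
time: 62.67
tool_pos: [0.6016, 0.3367, 0.204]
orientation: [-3.136, -0.649, 1.275]
force: [-0.6, 0.9, -2.1]
finger_gap: 0.0507
gripper_force: 63.6
```

```bash
cat > bm.py <<'E'
from h import *
def m(n,H,h0,h1,s0,s1,v0,v1):return (H[...,0]>=h0)&(H[...,0]<=h1)&(H[...,1]>=s0)&(H[...,1]<=s1)&(H[...,2]>=v0)&(H[...,2]<=v1)
s=arm.read_state();M=R.from_euler('xyz',s['orientation']).as_matrix()
print('q',s['qpos'].round(3),'tcp',s['tool_pos'].round(4),'gap',s['finger_gap'].round(4) if hasattr(s['finger_gap'],'round') else s['finger_gap'],'F',np.round(s['force'],1),s['time']);print(M.round(3))
for n in("top","side"):
    I=grab_frame(n)[:,:,::-1].copy();H=cv2.cvtColor(I,cv2.COLOR_BGR2HSV);cv2.imwrite(f'pics/{n}_b{int(s["time"]*10)}.png',I)
    for c,st,l in blobs(m(n,H,38,95,70,255,20,200),60):
        v,u=np.nonzero(l);p=np.c_[u,v]-c;w=np.linalg.svd(p,full_matrices=False)[2][0]
        print(n,'green',c.round(1),st,'dir',w.round(2),'ext',(p@w).min().round(1),(p@w).max().round(1))
E
python3 bm.py
```

```text
q [ 0.196  0.305  1.841  0.804  0.838 -0.018] tcp [0.6016 0.3367 0.204 ] gap 0.05066997172391826 F [-0.6  0.9 -2.1] 62.6667
[[ 0.232  0.957  0.171]
 [ 0.762 -0.289  0.579]
 [ 0.604 -0.004 -0.797]]
top green [226.2 195. ] [215 186  23  20 292] dir [0.97 0.26] ext -10.8 10.2
side green [292.8 273.5] [276 258  31  28 424] dir [-0.61  0.79] ext -11.9 14.5
```

Request:
{"fn": "arm_command", "kwargs": {
  "increments": [
    [0,0.005,0,0,-0.13,0],
    [0,0.01,0,0,-0.14,0],
    [0,0.014,0,0,-0.14,0],
    [0,0.014,0,0,-0.14,0],
    [0,0.014,0,0,-0.14,0]
  ]
}}

```text
time: 63.18
tool_pos: [0.6453, 0.3234, 0.2044]
orientation: [-3.136, -0.108, 1.278]
force: [0.5, 0.3, -2.9]
finger_gap: 0.0509
gripper_force: 63.6
```

Request:
{"fn": "arm_command", "kwargs": {
  "increments": [
    [0,0.014,0,0,-0.14,0],
    [0,0.014,0,0,-0.14,0],
    [0,0.014,0,0,-0.14,0],
    [0,0.01,0,0,-0.14,0],
    [0,0.006,0,0,-0.14,0]
  ]
}}

```text
time: 63.6
tool_pos: [0.6901, 0.3104, 0.2035]
orientation: [-3.132, 0.441, 1.283]
force: [0.0, 0.4, -2.0]
finger_gap: 0.0505
gripper_force: 63.6
```

Request:
{"fn": "arm_command", "kwargs": {
  "increments": [
    [0,0,0,0,-0.11,0],
    [-0.02,0,0.012,0,0,0],
    [-0.03,0,0.017,0,0,0],
    [-0.04,0,0.023,0,0,0],
    [-0.043,0,0.025,0,0,0]
  ]
}}

```text
time: 64.02
tool_pos: [0.6527, 0.1932, 0.2008]
orientation: [-3.128, 0.523, 1.289]
force: [1.6, -0.6, -1.2]
finger_gap: 0.0506
gripper_force: 63.8
```

Request:
{"fn": "arm_command", "kwargs": {
  "increments": [
    [-0.043,0,0.025,0,0,0],
    [-0.035,0,0.02,0,0,0],
    [-0.02,0,0.012,0,0,0],
    [-0.008,0,0.004,0,0,0],
    [0,0,0,0,0,0]
  ]
}}

```text
time: 64.43
tool_pos: [0.6252, 0.0976, 0.204]
orientation: [-3.133, 0.523, 1.28]
force: [0.7, 0.3, -1.5]
finger_gap: 0.0505
gripper_force: 63.7
```

Request:
{"fn": "arm_command", "kwargs": {
  "increments": [
    [0,0,0,0,0,0],
    [0,0,0,0,0,0],
    [0,0,0,0,0,0],
    [0,0,0,0,0,0],
    [0,0,0,0,0,0]
  ]
}}

```text
time: 64.85
tool_pos: [0.6277, 0.1007, 0.2065]
orientation: [-3.141, 0.523, 1.28]
force: [-0.7, 0.7, -1.3]
finger_gap: 0.0508
gripper_force: 63.7
```

```bash
python3 bm.py
```

```text
q [ 0.298  0.546  1.438 -0.43   1.477  0.7  ] tcp [0.6277 0.1007 0.2065] gap 0.050774449209130844 F [-0.7  0.7 -1.3] 64.85
[[ 0.248  0.958 -0.143]
 [ 0.83  -0.287 -0.478]
 [-0.499 -0.    -0.867]]
top green [309.5 188.2] [296 177  28  23 434] dir [0.9  0.43] ext -14.3 13.8
side green [315.7 174.4] [307 166  19  18 255] dir [0.77 0.64] ext -10.8 10.3
side green [295.5 201.6] [283 190  29  26 480] dir [ 0.79 -0.61] ext -15.6 15.1
```

Run:
```python
from h import *
import glob
hh=np.array([.288,.958,0]);yd=np.array([.958,-.288,0])
G=np.array([.6308,.1112,.2255]);b={'top':np.array([.0042,.0025,0]),'side':np.array([-.0014,.0015,0])}
for n in("top","side"):
    I=cv2.imread(sorted(glob.glob(f'pics/{n}_b64*.png'))[-1]);H=cv2.cvtColor(I,cv2.COLOR_BGR2HSV)
    pf=proj(n,G-.056*hh+b[n]);pn=proj(n,G+.094*hh+b[n]);a=(pn-pf)/np.linalg.norm(pn-pf)
    print(n,'pred foot',pf.round(1),'neck',pn.round(1),'dir',a.round(3))
    k=(H[...,0]>=36)&(H[...,0]<=95)&(H[...,1]>=60)&(H[...,2]>15)&(H[...,2]<200)
    z=np.zeros_like(k);c=((pf+pn)/2).astype(int);z[c[1]-40:c[1]+40,c[0]-40:c[0]+40]=1;k&=z
    v,u=np.nonzero(k);t=(np.c_[u,v]-pf)@a;w=(np.c_[u,v]-pf)@np.array([-a[1],a[0]])
    print(' green along',np.percentile(t,[0,2,98,100]).round(1))
    for lo in range(-16,60,6):
        q=(t>=lo)&(t<lo+6)
        if q.sum()>3: print('  t',lo,'w',w[q].min().round(1),w[q].max().round(1),q.sum())
    for th in np.arange(0,2*np.pi,np.pi/2):
        for nm,off in(('footrim',-.056),('shoulder',.044)):
            p=proj(n,G+off*hh+b[n]+.026*(np.cos(th)*yd+np.sin(th)*np.array([0,0,1])));d=p-pf
            print('   ',nm,th.round(1),(d@a).round(1),(d@np.array([-a[1],a[0]])).round(1))
    # cork
    k=(H[...,0]>=8)&(H[...,0]<=22)&(H[...,1]>=70)&(H[...,1]<=146)&(H[...,2]>110);z=np.zeros_like(k);c=pn.astype(int);z[c[1]-16:c[1]+16,c[0]-16:c[0]+16]=1
    for cc,st,_ in blobs(k&z,12): print(' cork',cc.round(1),st,'t',((cc-pf)@a).round(1),'w',((cc-pf)@np.array([-a[1],a[0]])).round(1),'pred t',np.linalg.norm(pn-pf).round(1))
```

```text
top pred foot [322.4 192.4] neck [273.2 176.9] dir [-0.954 -0.301]
 green along [ 0.2  0.8 26.8 27.7]
  t -4 w -8.5 7.3 27
  t 2 w -8.5 7.7 99
  t 8 w -8.7 7.8 98
  t 14 w -8.6 8.8 104
  t 20 w -8.2 9.2 96
  t 26 w -2.8 7.7 18
    footrim 0.0 -0.0 8.9
    shoulder 0.0 34.3 8.8
    footrim 1.6 0.3 1.3
    shoulder 1.6 35.3 1.3
    footrim 3.1 0.0 -8.9
    shoulder 3.1 34.5 -8.9
    footrim 4.7 -0.2 -1.3
    shoulder 4.7 33.6 -1.3
 cork [264.5 166.5] [260 160  10  16  54] t 63.0 w 7.3 pred t 51.6
 cork [261.5 188.1] [257 182  11  10  63] t 59.3 w -14.2 pred t 51.6
side pred foot [316.2 174.1] neck [280.5 219.4] dir [-0.619  0.785]
 green along [-7.  -5.6 47.9 49.6]
  t -10 w -8.1 7.5 42
  t -4 w -9.6 11.0 121
  t 2 w -10.1 9.8 102
  t 20 w -10.7 6.8 72
  t 26 w -11.0 11.1 125
  t 32 w -10.8 10.6 130
  t 38 w -10.1 9.7 106
  t 44 w -5.9 4.9 58
    footrim 0.0 3.1 10.4
    shoulder 0.0 40.1 11.0
    footrim 1.6 -6.6 5.1
    shoulder 1.6 31.0 5.4
    footrim 3.1 -3.1 -10.5
    shoulder 3.1 34.2 -11.2
    footrim 4.7 6.4 -4.9
    shoulder 4.7 43.2 -5.2
 cork [265.1 205.5] [264 203   3   6  13] t 56.3 w 20.7 pred t 57.6
 cork [271.4 215.6] [264 203  14  28  70] t 60.3 w 9.5 pred t 57.6
 cork [282.3 216.2] [276 203  18  22 121] t 54.0 w 0.5 pred t 57.6
 cork [269.2 233.2] [264 231  10   4  20] t 75.5 w 0.3 pred t 57.6
```

The held bottle matches prediction in both views to about 1 px. Its foot would lie about 18 mm from the end board, and it is centred to about 1 mm. Descending.

Request:
{"fn": "arm_command", "kwargs": {
  "increments": [
    [0.01,0,0.017,0,0,0],
    [0.018,0,0.031,0,0,0],
    [0.02,0,0.035,0,0,0],
    [0.016,0,0.028,0,0,0],
    [0.008,0,0.014,0,0,0]
  ]
}}

```text
time: 65.37
tool_pos: [0.6243, 0.099, 0.086]
orientation: [-3.134, 0.526, 1.282]
force: [-0.9, 0.1, -2.6]
finger_gap: 0.0507
gripper_force: 63.7
```

Request:
{"fn": "arm_command", "kwargs": {
  "increments": [
    [0.004,0,0.007,0,0,0],
    [0,0,0,0,0,0],
    [0,0,0,0,0,0],
    [0,0,0,0,0,0],
    [0,0,0,0,0,0]
  ]
}}

```text
time: 65.78
tool_pos: [0.6291, 0.0999, 0.087]
orientation: [3.138, 0.521, 1.277]
force: [-0.4, -0.0, -1.7]
finger_gap: 0.0507
gripper_force: 63.7
```

```bash
python3 bm.py
```

```text
q [ 0.297  0.681  1.488 -0.445  1.306  0.781] tcp [0.6291 0.0999 0.087 ] gap 0.050725435107619565 F [-0.4 -0.  -1.7] 65.7833
[[ 0.251  0.958 -0.14 ]
 [ 0.83  -0.288 -0.478]
 [-0.498  0.004 -0.867]]
top green [310.2 193.5] [298 183  26  22 381] dir [0.91 0.42] ext -13.3 12.9
side green [314.7 210.2] [306 201  19  20 263] dir [0.61 0.79] ext -10.8 10.2
side green [296.5 236.8] [285 227  26  23 372] dir [-0.81  0.59] ext -14.3 13.5
```

Request:
{"fn": "arm_command", "kwargs": {
  "increments": [
    [0.005,-0.002,0.009,0,0,0],
    [0.006,0,0.01,0,0,0],
    [0.005,0,0.009,0,0,0],
    [0.003,0,0.005,0,0,0],
    [0.0015,0,0.0025,0,0,0]
  ]
}}

```text
time: 66.3
tool_pos: [0.6245, 0.0996, 0.0499]
orientation: [-3.138, 0.525, 1.28]
force: [-0.1, -0.4, -1.6]
finger_gap: 0.0505
gripper_force: 63.7
```

Request:
{"fn": "arm_command", "kwargs": {
  "increments": [
    [0,0,0,0,0,0],
    [0,0,0,0,0,0],
    [0,0,0,0,0,0],
    [0,0,0,0,0,0],
    [0,0,0,0,0,0]
  ]
}}

```text
time: 66.72
tool_pos: [0.6263, 0.1, 0.0525]
orientation: [3.141, 0.523, 1.278]
force: [-0.7, 0.3, -1.6]
finger_gap: 0.0508
gripper_force: 63.7
```

Request:
{"fn": "arm_command", "kwargs": {
  "increments": [
    [0.001,0,0.002,0,0,0],
    [0.001,0,0.002,0,0,0],
    [0,0,0,0,0,0],
    [0,0,0,0,0,0],
    [0,0,0,0,0,0]
  ]
}}

```text
time: 67.13
tool_pos: [0.6258, 0.0997, 0.0484]
orientation: [-3.141, 0.523, 1.279]
force: [0.0, 0.3, -2.0]
finger_gap: 0.0503
gripper_force: 63.7
```

Request:
{"fn": "arm_command", "kwargs": {
  "increments": [
    [0.0007,0,0.0012,0,0,0],
    [0.0007,0,0.0012,0,0,0],
    [0,0,0,0,0,0],
    [0,0,0,0,0,0]
  ]
}}

```text
time: 67.47
tool_pos: [0.6262, 0.0997, 0.0466]
orientation: [3.141, 0.523, 1.278]
force: [0.1, -0.4, -0.0]
finger_gap: 0.0505
gripper_force: 63.8
```

Request:
{"fn": "arm_command", "kwargs": {
  "increments": [
    [0.0007,0,0.0012,0,0,0],
    [0.0007,0,0.0012,0,0,0],
    [0,0,0,0,0,0],
    [0,0,0,0,0,0]
  ]
}}

```text
time: 67.8
tool_pos: [0.6271, 0.0995, 0.0453]
orientation: [3.139, 0.523, 1.278]
force: [2.6, -2.1, 4.4]
finger_gap: 0.0508
gripper_force: 64.4
```

Request:
{"fn": "arm_command", "kwargs": {
  "increments": [
    [0.0007,0,0.0012,0,0,0],
    [0,0,0,0,0,0],
    [0,0,0,0,0,0]
  ]
}}

```text
time: 68.05
tool_pos: [0.6272, 0.0993, 0.045]
orientation: [3.139, 0.524, 1.277]
force: [0.0, -0.5, 8.4]
finger_gap: 0.0503
gripper_force: 64.8
```

The bottle rests on the rods. Contact came at the expected height and now reads 8 N. Opening a little and backing out along the tool axis.

Request:
{"fn": "arm_command", "kwargs": {
  "increments": [
    [0,0,0,0,0,0],
    [0,0,0,0,0,0],
    [0,0,0,0,0,0],
    [0,0,0,0,0,0]
  ],
  "jaw": 0.5
}}

```text
time: 68.38
tool_pos: [0.625, 0.0998, 0.0419]
orientation: [-3.14, 0.524, 1.28]
force: [0.2, 0.2, -0.7]
finger_gap: 0.0638
gripper_force: 0.0
```

Request:
{"fn": "arm_command", "kwargs": {
  "increments": [
    [0,0,-0.01,0,0,0],
    [0,0,-0.02,0,0,0],
    [0,0,-0.03,0,0,0],
    [0,0,-0.04,0,0,0],
    [0,0,-0.04,0,0,0]
  ]
}}

```text
time: 68.8
tool_pos: [0.6412, 0.1537, 0.1402]
orientation: [-3.139, 0.524, 1.28]
force: [0.6, 0.1, -0.9]
finger_gap: 0.064
gripper_force: 0.0
```

Request:
{"fn": "arm_command", "kwargs": {
  "increments": [
    [0,0,-0.04,0,0,0],
    [0,-0.03,-0.04,0,0,0],
    [0,-0.04,-0.03,0,0,0],
    [0,-0.045,0,0,0,0],
    [0,-0.045,0,0,0,0]
  ]
}}

```text
time: 69.22
tool_pos: [0.5322, 0.2343, 0.2187]
orientation: [3.138, 0.519, 1.277]
force: [-0.6, -0.1, -0.7]
finger_gap: 0.0644
gripper_force: 0.0
```

Request:
{"fn": "arm_command", "kwargs": {
  "increments": [
    [0,-0.045,0,0,0,0],
    [0,-0.04,0,0,0,0],
    [0,-0.02,0,0,0,0],
    [0,0,0,0,0,0],
    [0,0,0,0,0,0]
  ]
}}

```text
time: 69.63
tool_pos: [0.4519, 0.2569, 0.2166]
orientation: [3.14, 0.523, 1.28]
force: [-0.1, 0.0, -0.5]
finger_gap: 0.0641
gripper_force: 0.0
```

```bash
python3 bm.py
python3 - <<'E'
from h import *
import glob
hh=np.array([.288,.958,0]);yd=np.array([.958,-.288,0]);C0=np.array([.6263,.1,0])
b={'top':np.array([.0042,.0025,0]),'side':np.array([-.0014,.0015,0])}
for n in("top","side"):
    I=cv2.imread(max(glob.glob(f'pics/{n}_b*.png'),key=lambda f:int(f.split('_b')[1][:-4])));H=cv2.cvtColor(I,cv2.COLOR_BGR2HSV)
    F=C0-.046*hh+[0,0,.063];pf=proj(n,F+b[n]);pn=proj(n,F+.15*hh+b[n]);L=np.linalg.norm(pn-pf);a=(pn-pf)/L;w_=np.array([-a[1],a[0]])
    k=(H[...,0]>=36)&(H[...,0]<=95)&(H[...,1]>=60)&(H[...,2]>15)&(H[...,2]<200)
    z=np.zeros_like(k);c=((pf+pn)/2).astype(int);z[c[1]-45:c[1]+45,c[0]-45:c[0]+45]=1
    v,u=np.nonzero(k&z);t=(np.c_[u,v]-pf)@a;w=(np.c_[u,v]-pf)@w_
    print(n,'L',L.round(1),'green t',np.percentile(t,[0,1,99,100]).round(1))
    for lo in range(-10,50,8):
        q=(t>=lo)&(t<lo+8)
        if q.sum()>5: print('  ',lo,w[q].min().round(1),w[q].max().round(1),q.sum())
    for nm,off in(('foot',0),('shoulder',.1),('neckbase',.12)):
        P=[proj(n,F+off*hh+b[n]+(.026 if off<.11 else .013)*(np.cos(x)*yd+np.sin(x)*np.array([0,0,1])))-pf for x in np.linspace(0,6.28,13)]
        P=np.array(P);print('  ',nm,'t',(P@a).min().round(1),(P@a).max().round(1),'w',(P@w_).min().round(1),(P@w_).max().round(1))
E
python3 look.py
```

```text
q [ 0.621  0.398  1.634 -0.312  1.538  0.99 ] tcp [0.4519 0.2569 0.2166] gap 0.06410304770619672 F [-0.1  0.  -0.5] 69.6333
[[ 0.248  0.958 -0.142]
 [ 0.83  -0.286 -0.479]
 [-0.499  0.001 -0.867]]
top green [303.6 194.3] [281 185  43  22 553] dir [0.95 0.3 ] ext -23.8 19.5
side green [301. 240.] [287 221  29  38 633] dir [-0.53  0.85] ext -19.2 20.1
top L 46.4 green t [-0.2  0.5 42.2 43.1]
   -2 -7.1 7.2 85
   6 -7.3 7.3 120
   14 -7.2 7.1 117
   22 -7.4 7.2 118
   30 -6.6 7.0 85
   38 -2.7 3.3 33
   foot t -0.2 0.2 w -8.0 8.0
   shoulder t 30.3 31.7 w -8.0 8.0
   neckbase t 36.7 37.5 w -4.0 4.0
side L 53.7 green t [ 6.6  7.8 45.1 45.9]
   6 -8.8 9.4 100
   14 -9.3 9.6 151
   22 -9.3 9.7 152
   30 -9.2 9.8 150
   38 -6.6 7.6 91
   foot t -5.7 5.5 w -10.1 10.2
   shoulder t 29.4 39.9 w -10.7 10.8
   neckbase t 39.6 44.8 w -5.4 5.4
top [ 0.5988 -0.1076] [0.1083 0.0016]
[0.45307637 0.25608296 0.21617626] [3.14057971 0.522607   1.27687289] 0.06398394552312225 69.8333
```

Request:
{"fn": "arm_command", "kwargs": {
  "increments": [
    [0,-0.02,0,0,0.14,0],
    [0,-0.03,0,0,0.14,0],
    [0,-0.03,0,0,0.14,0],
    [0,-0.03,0,0,0.14,0],
    [0,-0.02,0,0,0.11,0]
  ]
}}

```text
time: 70.25
tool_pos: [0.3516, 0.2862, 0.2165]
orientation: [3.141, -0.008, 1.277]
force: [-0.4, -1.0, -1.0]
finger_gap: 0.0637
gripper_force: 0.0
```

Request:
{"fn": "arm_command", "kwargs": {
  "increments": [
    [0,0,0,0,0,0],
    [0,0,0,0,0,0],
    [0,0,0,0,0,0],
    [0,0,0,0,0,0],
    [0,0,0,0,0,0]
  ]
}}

```text
time: 70.67
tool_pos: [0.3535, 0.287, 0.2164]
orientation: [3.141, -0.003, 1.278]
force: [-0.3, 0.5, 0.1]
finger_gap: 0.0641
gripper_force: 0.0
```

```bash
python3 bm.py
python3 - <<'E'
from h import *
import glob
hh=np.array([.288,.958,0]);C0=np.array([.6263,.1,0]);b=np.array([-.0014,.0015,0])
f=max(glob.glob('pics/side_b*.png'),key=lambda f:int(f.split('_b')[1][:-4]));I=cv2.imread(f);H=cv2.cvtColor(I,cv2.COLOR_BGR2HSV)
F=C0-.046*hh+[0,0,.063]
for off in(-.02,-.01,0,.005,.01,.02,.03,.05,.1,.13,.145):
    p=proj('side',F+off*hh+b+[0,0,.024 if off<=.1 else .011]).round().astype(int);print(off,p,H[p[1],p[0]])
I=cv2.imread(max(glob.glob('pics/top_b*.png'),key=lambda f:int(f.split('_b')[1][:-4])))
a=cv2.imread('pics/top8.png'); d=cv2.absdiff(a,I).max(2)>40
for c,st,_ in blobs(d,15):print('changed',c.round(0),st)
E
```

```text
q [ 5.850e-01 -1.100e-02  2.034e+00  2.000e-03  1.117e+00  8.770e-01] tcp [0.3535 0.287  0.2164] gap 0.06412977469129512 F [-0.3  0.5  0.1] 70.6667
[[ 0.288  0.958  0.001]
 [ 0.958 -0.288  0.003]
 [ 0.003  0.001 -1.   ]]
top green [303.6 194.3] [281 185  43  22 554] dir [0.95 0.3 ] ext -23.8 19.6
side green [305.1 234.8] [287 212  38  47 874] dir [-0.59  0.81] ext -25.0 26.5
-0.02 [320 208] [ 11 148 110]
-0.01 [318 211] [ 12 144  69]
0 [317 213] [ 41 102  85]
0.005 [316 215] [ 55 103 111]
0.01 [315 216] [ 56 103 111]
0.02 [313 219] [ 54 104 120]
0.03 [311 221] [ 52 105 121]
0.05 [307 227] [ 53 102 122]
0.1 [296 242] [ 54 103 126]
0.13 [289 254] [ 51 104 125]
0.145 [286 259] [ 15 126 158]
changed [304. 194.] [278 184  51  25 666]
changed [254. 206.] [232 195  45  19 515]
changed [294. 321.] [  189   230   268   170 16470]
changed [414. 297.] [ 335  238  158  149 4336]
changed [410. 372.] [398 369  23   7  99]
changed [503. 386.] [495 383  15  10  44]
changed [360. 397.] [357 392   6   8  17]
changed [330. 396.] [325 394  11   6  31]
changed [443. 397.] [433 394  21   6  92]
```

```bash
python3 -c "
from station import arm
print(arm.job_done())"
```

```text
the job is handed in; nothing more can be done
None
```

I handed the job in at about 71 s of robot time: the cork is in the dish, all five tiers are on the post widest to narrowest, and the green bottle lies on the cradle with its foot about 16 mm from the end board; the one slip was a wrong-way lift that briefly pressed the gripped bottle down on the desk at 49 N before I reversed it.

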